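# Set up the cup drainer and hang the washed cups

### The job

Get the cup drainer ready and hang up the washing-up: first, while no cup is on a peg, slide the loose drip plate back over the drainer until its hole finds the brass pin and let it drop, so that it lies flat on the deck, square with the drainer. Then take every cup off the worktop and hang it mouth-down on a peg of its own, pushed on until the peg's tip reaches the cup's floor, and leave plate and cups so, without disturbing the things standing around.

Things in the scene. Friction and masses are not known exactly. Their poses are not given: they have to be found in the camera images.
- stand: Cup drainer, fixed: a light timber deck 200 mm (its x) by 345 mm (its y), its top face 20 mm above the worktop. Two steel posts at x = +70, y = +-160 mm, carry a steel rail 15 mm thick along y at height 60 mm, with four pegs. A darker ledge at the front. Origin: on the worktop under the middle of the drainer; x points to the rail side (away from the robot), z up.
- pin (a point): Foot, on the deck, of the fixed upright brass pin: 12 mm diameter, 7 mm high, top chamfered, at (-20, 0, 20) mm in the drainer frame. In front of it the ledge, 160 mm wide, also 7 mm higher than the deck, spans x = -105 to -73 mm; nothing else stands up from the deck in front of the posts.
- drip_plate: Loose aluminium drip plate with dark ribs, 130 mm (its x) by 240 mm (its y), 5 mm thick, 0.35 kg. Origin: centre of its underside; z up. Upright black gripping tab at x = -50, y = 0 mm: 14 mm in x, 30 mm in y, top 33 mm above the underside. It starts pulled forward and askew, lying on the ledge and on top of the pin, underside 27 mm above the worktop; it may rock on the pin.
- plate_hole (a point): Centre, on the plate's underside, of its round locating hole, 19 mm diameter, at (-20, 0, 0) mm in the plate's frame. Seated, the plate lies flat on the deck, 7 mm lower than at the start, the pin through this hole, its front edge about 8 mm behind the ledge.
- peg_1: Fixed grey draining peg, the leftmost seen from the robot (+y end); 30 mm diameter with rounded tip, 71 mm long. Origin: its root on the rail's axis; its z runs along the peg to the tip and leans 30 degrees from vertical towards the robot; its y is the drainer's y. Pegs stand 90 mm apart.
- peg_1_tip (a point): Tip of peg_1, 71 mm from its root.
- peg_2: Fixed grey draining peg, second from the left; 30 mm diameter with rounded tip, 71 mm long. Origin: its root on the rail's axis; its z runs along the peg to the tip and leans 30 degrees from vertical towards the robot; its y is the drainer's y. Pegs stand 90 mm apart.
- peg_2_tip (a point): Tip of peg_2, 71 mm from its root.
- peg_3: Fixed grey draining peg, second from the right; 30 mm diameter with rounded tip, 71 mm long. Origin: its root on the rail's axis; its z runs along the peg to the tip and leans 30 degrees from vertical towards the robot; its y is the drainer's y. Pegs stand 90 mm apart.
- peg_3_tip (a point): Tip of peg_3, 71 mm from its root.
- peg_4: Fixed grey draining peg, the rightmost (-y end); 30 mm diameter with rounded tip, 71 mm long. Origin: its root on the rail's axis; its z runs along the peg to the tip and leans 30 degrees from vertical towards the robot; its y is the drainer's y. Pegs stand 90 mm apart.
- peg_4_tip (a point): Tip of peg_4, 71 mm from its root.
- cup_white: Small white cup without handle, 60 mm high, straight-sided with 56 mm outer diameter but for the last 14 mm, which flare to 64 mm at the mouth; inside 50 mm wide and 56 mm deep, 0.14 kg; perhaps absent. It starts mouth-down on the worktop. Origin: centre of the mouth; its z points from the mouth to the foot (up at the start). A microwave stands behind the cups, a wall cabinet hangs to their left.
- cup_white_floor (a point): Centre of the inner floor of the white cup, 56 mm from the mouth along its z.
- cup_blue: Small blue cup without handle, 60 mm high, straight-sided with 56 mm outer diameter but for the last 14 mm, which flare to 64 mm at the mouth; inside 50 mm wide and 56 mm deep, 0.14 kg; perhaps absent. It starts mouth-down on the worktop. Origin: centre of the mouth; its z points from the mouth to the foot (up at the start). A microwave stands behind the cups, a wall cabinet hangs to their left.
- cup_blue_floor (a point): Centre of the inner floor of the blue cup, 56 mm from the mouth along its z.
- cup_terracotta: Small terracotta cup without handle, 60 mm high, straight-sided with 56 mm outer diameter but for the last 14 mm, which flare to 64 mm at the mouth; inside 50 mm wide and 56 mm deep, 0.14 kg; perhaps absent. It starts mouth-down on the worktop. Origin: centre of the mouth; its z points from the mouth to the foot (up at the start). A microwave stands behind the cups, a wall cabinet hangs to their left.
- cup_terracotta_floor (a point): Centre of the inner floor of the terracotta cup, 56 mm from the mouth along its z.
- cup_yellow: Small yellow cup without handle, 60 mm high, straight-sided with 56 mm outer diameter but for the last 14 mm, which flare to 64 mm at the mouth; inside 50 mm wide and 56 mm deep, 0.14 kg; perhaps absent. It starts mouth-down on the worktop. Origin: centre of the mouth; its z points from the mouth to the foot (up at the start). A microwave stands behind the cups, a wall cabinet hangs to their left.
- cup_yellow_floor (a point): Centre of the inner floor of the yellow cup, 56 mm from the mouth along its z.
- sardine_tin: Sealed flat food tin, 63 x 105 x 28 mm, origin at its underside; leave alone.
- salt_shaker: Salt shaker 44 mm wide, 90 mm high, origin at its underside; leave alone.
- tea_light: Tea light in a metal cup, 38 mm wide, 16 mm high, origin at its underside; leave alone.
- spice: Spice jar 41 mm wide, 105 mm high, on a slate coaster, origin at its underside; leave alone.

How it is judged:
By the outcome, as a careful person would: the job done as asked, in the order asked, and still so for the second after the job is handed in, with the robot touching nothing.
Of cup_white, cup_blue, cup_terracotta, cup_yellow only 3 to 4 are there at a start; the rules pass over those that are not, and their reading is None.
At some moment in a run one of cup_white, cup_blue, cup_terracotta, cup_yellow may be knocked a few centimetres aside while the robot is not near it.
It also fails if it takes over 210 s, if anything falls off the work surface, if the arm or the gripper's body presses on something with over 40 N, if the wrist force passes 120 N, or if a joint passes its speed limit or range.

### The arm

A 6-joint arm with a two-finger parallel gripper is mounted at the origin on a cart in front of the work surface, level with it; the furniture and walls round the work are solid. World frame = base frame: x ahead of the robot, y to its left, z up, the work surface at z = 0. Lengths are in m, angles in degrees, forces in N, time in s.
With the tool pointing down it reaches from about 0.375 to 0.9 m from the base axis. Payload 3.1 kg.
Tool frame: the origin (TCP) lies midway between the tips of the shut fingers; the grasp point (between the pads) lies 19 mm behind it (arm.hold_point_z is the z of the grasp point in the tool frame, in m); z points along the fingers, y is the direction in which the jaws open and shut (so a half turn about z gives the same grasp; the last joint's range is limited). The gripper opens to 87 mm and grips with 3 to 60 N. Pads are 19 mm wide; open, the fingers measure 117 mm over their backs; the gripper's body (75 mm by 190 mm) begins 51 mm behind the grasp point.
Start: joints at [-86.832, 30.224, 82.088, -0, 67.689, -10.227], TCP at [0.145, -0.608, 0.223] pointing down, gripper open.
Joint ranges: [-176.69, 176.69], [-43.24, 126.21], [12.49, 139.97], [-82, 262], [0, 151.66], [-163.58, 163.58]. Speed limits (degrees/s): [159.86, 159.86, 180, 180, 180, 180].

### API

Orientations are given as a 3x3 rotation matrix whose columns are the frame's x, y, z axes.
In Python, from bench import telemetry, vision, arm gives the robot as it stands.
- The arm moves only by the tool step_arm, never from a script. Its argument "targets" is text: rows parted by semicolons, each of 7 numbers parted by spaces: the shift along the tool's x, y, z in mm, then the turn, a rotation vector about the tool's x, y, z in rad, then the gripper's target within -1 to 1 (fully open at 1, half-way at 0, shut at -1). A call has 1 to 8 rows; each row shifts and turns the commanded pose from where the row before left it, along the tool's axes as they then stand; what a row does not reach is not made up. A row lasts 1/10 s, in which the tool goes at most 50 mm and 8.59 degrees, less where a joint would pass 70% of its speed; a pose out of reach is approached as far as the arm can. A call is refused whole if a number of a shift passes 50 or a number of a turn 0.15, either way. A call with a gripper value outside its range is refused whole. The fingers move at their own pace and stop on an object; the grip force is fixed at half the most. Time passes only in rows, so rows that do not move let the fingers close. It gives the time, the measured TCP pose, the force and the opening at its end, in the units of the state.
- telemetry.read_state(): the state, without advancing time (a new reading comes with each control period).
- vision.capture(name): name is "scene" or "top"; returns the picture (400x640x3 uint8, blue, green, red); there is no depth.
- vision.get_calibration(name): a dict with "mtx" (3x3 intrinsics, pixels), "D" ([k1, k2, p1, p2, k3] as OpenCV has them; the pictures are not rectified), "R" (3x3) and "t" (3): a world point X has camera coordinates R X + t. Camera axes: x right, y down, z forward; pixel columns grow to the right and rows downward; lengths in m; the calibration is good to about 2 mm. A picture is of the moment at which its call begins. get_calibration takes no time and is no camera call.
- arm.sign_off(): hands the job in, once; it reports no verdict.
The state is a dict: "time_s": time; "qpos": joint angles; "qd": joint speeds; "effort": joint torques, N m; "tool_pos": TCP position; "eef_rot": TCP orientation; "ft_force": force on the tool from outside, world axes, zero at the start; "torque": the same for the moment, N m; "opening": finger opening in m.
Only numpy, scipy, OpenCV 4.12 (cv2) and the standard library are available. Lean on these libraries where they do the work, as an engineer would, in place of code of your own. Each camera call takes 0.05 s, during which the arm holds its last target.

## Working session

There is one attempt and no reset: what is moved stays moved. The work goes in short steps, Python scripts to look and compute and a tool call to move; the robot and the scene stay as the last step left them, time stands still between calls to the robot, and variables do not carry over. Pictures are saved under pics/ and viewed, and the job is handed in when it is done.

Besides the shell and the picture viewer there is one more tool, called by a JSON object that holds its "name" and its "arguments", one argument or row to a line. step_arm: Moves the arm, as the interface text tells. Its arguments: {"type":"object","properties":{"targets":{"type":"string"}},"required":["targets"]}

```bash
ls; mkdir -p pics
python3 - <<'E'
from bench import telemetry, vision, arm
import cv2
for n in("scene","top"):
    cv2.imwrite(f"pics/{n}0.png",vision.capture(n)); c=vision.get_calibration(n); print(n,c)
print(telemetry.read_state()); print(arm.hold_point_z)
E
```

```text
pics
scene {'mtx': array([[414.74009345,   0.        , 316.35257969],
       [  0.        , 414.74009345, 201.92763305],
       [  0.        ,   0.        ,   1.        ]]), 'D': array([-0.09189663,  0.        ,  0.        ,  0.        ,  0.        ]), 'R': array([[ 0.2995547 , -0.95377358,  0.02414404],
       [-0.40818973, -0.15099244, -0.90032351],
       [ 0.86235035,  0.25984079, -0.43455107]]), 't': array([-0.3721751 ,  0.28830196,  0.86901736])}
top {'mtx': array([[379.20135772,   0.        , 315.64913791],
       [  0.        , 379.20135772, 196.4236386 ],
       [  0.        ,   0.        ,   1.        ]]), 'D': array([-0.00030703,  0.        ,  0.        ,  0.        ,  0.        ]), 'R': array([[-0.06266359, -0.99803419,  0.00101724],
       [-0.97504815,  0.06100281, -0.21344733],
       [ 0.21296568, -0.01436723, -0.97695404]]), 't': array([-0.16159406,  0.62487103,  1.02140578])}
{'time_s': 0.1, 'qpos': array([-8.68308423e+01,  3.02730544e+01,  8.21509244e+01,  1.12018251e-04,
        6.76876132e+01, -1.02272648e+01]), 'qd': array([-0.09786179, -0.13963868, -0.16698219, -0.03235679, -0.05862799,
       -0.02064326]), 'effort': array([-7.74001910e-05, -4.40983307e+01, -1.77150571e+01,  6.35022274e-02,
        5.33900759e-02, -4.64532332e-05]), 'tool_pos': array([ 0.14479656, -0.60731027,  0.22166531]), 'eef_rot': array([[ 9.72790537e-01,  2.31686339e-01, -1.05867874e-04],
       [ 2.31686102e-01, -9.72788655e-01,  1.94476886e-03],
       [ 3.47589309e-04, -1.91638086e-03, -9.99998103e-01]]), 'ft_force': array([ 0.93340607, -0.16101241, -0.01345189]), 'torque': array([-0.04926402,  0.02595659, -0.02007865]), 'opening': 0.08740086426254243}
-0.0187
```

View pics/scene0.png

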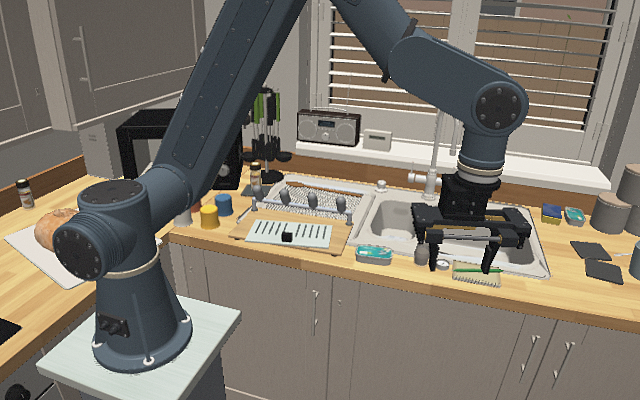

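View pics/top0.png

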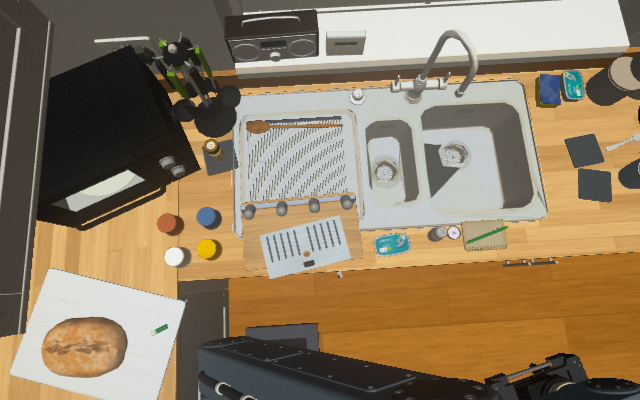

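Both views show four cups: terracotta (168,224), blue (208,217), white (174,257) and yellow (209,249) in the top view. The plate is at about (305,247), with its tab at (308,263). Now I'll zoom in.

Run:
```python
import cv2
im=cv2.imread("pics/top0.png"); cv2.imwrite("pics/top0z.png",cv2.resize(im[180:300,150:350],None,fx=4,fy=4,interpolation=cv2.INTER_CUBIC))
im=cv2.imread("pics/scene0.png"); cv2.imwrite("pics/scene0z.png",cv2.resize(im[150:270,160:360],None,fx=4,fy=4,interpolation=cv2.INTER_CUBIC))
```

```text
(no output)
```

View pics/top0z.png

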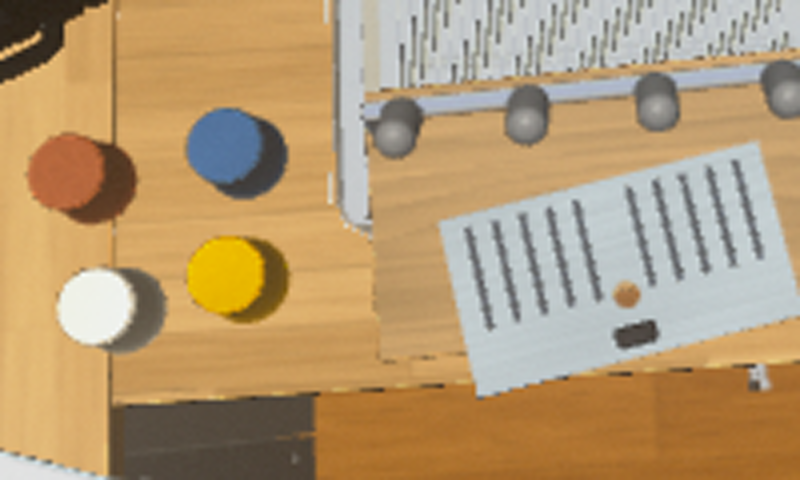

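View pics/scene0z.png

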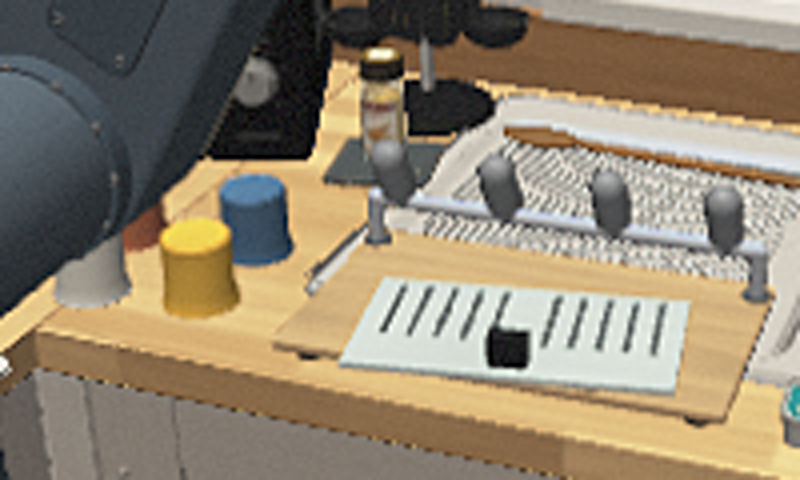

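```bash
cat > h.py <<'E'
import numpy as np, cv2
from bench import telemetry, vision, arm
CAL={n:vision.get_calibration(n) for n in("scene","top")}
def ray(n,uv):
    c=CAL[n]; p=cv2.undistortPoints(np.array(uv,float).reshape(-1,1,2),c["mtx"],c["D"]).reshape(-1,2)
    d=np.c_[p,np.ones(len(p))]@c["R"]; return -c["R"].T@c["t"], d/np.linalg.norm(d,axis=1,keepdims=True)
def plane(n,uv,z):
    o,d=ray(n,uv); return o+d*((z-o[2])/d[:,2])[:,None]
def proj(n,X):
    c=CAL[n]; return cv2.projectPoints(np.array(X,float).reshape(-1,1,3),cv2.Rodrigues(c["R"])[0],c["t"],c["mtx"],c["D"])[0].reshape(-1,2)
def tri(uvs,uvt):
    o1,d1=ray("scene",uvs);o2,d2=ray("top",uvt);out=[]
    for a,b in zip(d1,d2):
        s=np.linalg.lstsq(np.c_[a,-b],o2-o1,rcond=None)[0]; p,q=o1+a*s[0],o2+b*s[1]; out.append(np.r_[(p+q)/2,np.linalg.norm(p-q)])
    return np.array(out)
def masks(im):
    h=cv2.cvtColor(im,cv2.COLOR_BGR2HSV); H,S,V=cv2.split(h)
    return h
def save(n,name,box=None,f=4):
    im=vision.capture(n) if isinstance(n,str) else n
    if box: x0,y0,x1,y1=box; im=im[y0:y1,x0:x1]
    cv2.imwrite("pics/"+name+".png",cv2.resize(im,None,fx=f,fy=f,interpolation=cv2.INTER_CUBIC))
E
python3 - <<'E'
from h import *
np.set_printoptions(precision=4,suppress=True)
for n in CAL: print(n,"cam",-CAL[n]["R"].T@CAL[n]["t"])
Z=lambda p:np.array(p)/4.+[150,180]-0.375
print("plate corners z.032\n",plane("top",Z([(440,222),(757,141),(480,397),(800,318)]),.032))
print("tab top .060",plane("top",Z([(637,332)]),.060)); print("hole .032",plane("top",Z([(627,294)]),.032))
print("deck fl .02",plane("top",Z([(378,358)]),.02), plane("top",Z([(365,122)]),.02))
print("cups T B W Y .06\n",plane("top",Z([(66,171),(225,147),(97,306),(227,275)]),.06))
print("pegs @.1085\n",plane("top",Z([(397,136),(526,122),(657,108),(785,96)]),.1085))
S=lambda p:np.array(p)/4.+[160,150]-0.375
print(tri(S([(388,157),(496,171),(608,189),(723,203)]),Z([(397,136),(526,122),(657,108),(785,96)])))
E
```

```text
scene cam [-0.5202 -0.5372  0.6462]
top cam [ 0.3816 -0.1847  1.1314]
plate corners z.032
 [[ 0.5167 -0.0314  0.032 ]
 [ 0.5617 -0.2655  0.032 ]
 [ 0.3908 -0.0558  0.032 ]
 [ 0.4317 -0.2865  0.032 ]]
tab top .060 [[ 0.428  -0.1698  0.06  ]]
hole .032 [[ 0.4565 -0.1638  0.032 ]]
deck fl .02 [[0.4229 0.0179 0.02  ]] [[0.5961 0.0236 0.02  ]]
cups T B W Y .06
 [[0.5663 0.2293 0.06  ]
 [0.5765 0.1164 0.06  ]
 [0.4695 0.2057 0.06  ]
 [0.4853 0.115  0.06  ]]
pegs @.1085
 [[ 0.568  -0.0146  0.1085]
 [ 0.5722 -0.103   0.1085]
 [ 0.5763 -0.1931  0.1085]
 [ 0.5792 -0.2815  0.1085]]
[[ 0.5669 -0.0135  0.1111  0.0033]
 [ 0.5713 -0.1024  0.1113  0.0018]
 [ 0.576  -0.1923  0.1085  0.0017]
 [ 0.5789 -0.2813  0.1101  0.0001]]
```

```bash
cat >> h.py <<'E'
from scipy.spatial.transform import Rotation as Ro
def R_down(yaw,tilt=0.):  # tool x at world angle yaw (deg), z down
    a=np.radians(yaw); x=np.array([np.cos(a),np.sin(a),0]); z=np.array([0,0,-1.]); return np.c_[x,np.cross(z,x),z]
def plan(p1,R1,n,g,p0=None,R0=None):
    s=telemetry.read_state(); p0=np.array(s["tool_pos"] if p0 is None else p0); R0=np.array(s["eef_rot"] if R0 is None else R0)
    w=Ro.from_matrix(R0.T@R1).as_rotvec(); d=(np.array(p1)-p0)/n; rows=[];R=R0
    for i in range(n):
        v=R.T@d*1e3; rows.append(" ".join("%.1f"%k for k in v)+" "+" ".join("%.4f"%k for k in w/n)+" %g"%g); R=R@Ro.from_rotvec(w/n).as_matrix()
    print("; ".join(rows)); print("len %.3f ang %.1f"%(np.linalg.norm(d)*n,np.degrees(np.linalg.norm(w))))
    return p1,R
E
python3 - <<'E'
from h import *
p,R=plan([.427,-.1692,.15],R_down(10.3),14,0.2)
E
```

```text
26.9 -25.8 5.2 -0.0001 -0.0000 0.0039 0.2; 26.8 -25.9 5.2 -0.0001 -0.0000 0.0039 0.2; 26.7 -26.0 5.2 -0.0001 -0.0000 0.0039 0.2; 26.6 -26.1 5.2 -0.0001 -0.0000 0.0039 0.2; 26.5 -26.2 5.2 -0.0001 -0.0000 0.0039 0.2; 26.4 -26.3 5.2 -0.0001 -0.0000 0.0039 0.2; 26.3 -26.4 5.2 -0.0001 -0.0000 0.0039 0.2; 26.2 -26.5 5.1 -0.0001 -0.0000 0.0039 0.2; 26.0 -26.6 5.1 -0.0001 -0.0000 0.0039 0.2; 25.9 -26.7 5.1 -0.0001 -0.0000 0.0039 0.2; 25.8 -26.8 5.1 -0.0001 -0.0000 0.0039 0.2; 25.7 -26.9 5.1 -0.0001 -0.0000 0.0039 0.2; 25.6 -27.0 5.1 -0.0001 -0.0000 0.0039 0.2; 25.5 -27.1 5.1 -0.0001 -0.0000 0.0039 0.2
len 0.526 ang 3.1
```

{"name": "step_arm", "arguments": {
  "targets": "27 -26 3 0 0 0.004 0.2; 27 -26 3 0 0 0.004 0.2; 27 -26 3 0 0 0.004 0.2; 27 -26 3 0 0 0.004 0.2; 27 -26 3 0 0 0.004 0.2; 26 -26 3 0 0 0.004 0.2; 26 -27 3 0 0 0.004 0.2; 26 -27 3 0 0 0.004 0.2"
}}

```text
time_s: 0.9
tool_pos: [0.3074, -0.355, 0.1982]
eef_rot: [[0.98, 0.2, -0.0], [0.2, -0.98, 0.001], [-0.0, -0.001, -1.0]]
ft_force: [1.3, 0.3, 0.3]
opening: 0.0524
```

{"name": "step_arm", "arguments": {
  "targets": "26 -27 7 0 0 0.004 0.2; 26 -27 7 0 0 0.004 0.2; 26 -27 7 0 0 0.004 0.2; 26 -27 7 0 0 0.004 0.2; 26 -27 7 0 0 0.004 0.2; 26 -27 7 0 0 0.004 0.2; 0 0 0 0 0 0 0.2; 0 0 0 0 0 0 0.2"
}}

```text
time_s: 1.7
tool_pos: [0.4292, -0.1671, 0.1563]
eef_rot: [[0.984, 0.179, -0.001], [0.179, -0.984, 0.0], [-0.001, -0.0, -1.0]]
ft_force: [-0.3, -0.2, 1.0]
opening: 0.052
```

Run:
```python
from h import *
plan([.427,-.1692,.037],R_down(10.3),4,0.2)
save("top","t1",(150,170,350,300)); save("scene","s1",(160,130,360,270))
```

```text
-0.6 0.4 29.8 -0.0001 0.0002 0.0002 0.2; -0.6 0.4 29.8 -0.0001 0.0002 0.0002 0.2; -0.6 0.4 29.8 -0.0001 0.0002 0.0002 0.2; -0.6 0.4 29.8 -0.0001 0.0002 0.0002 0.2
len 0.119 ang 0.1
```

View pics/t1.png

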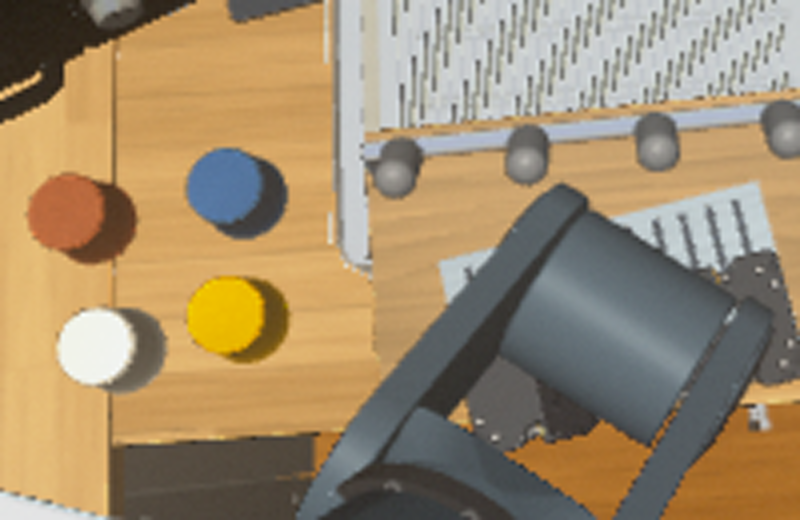

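View pics/s1.png

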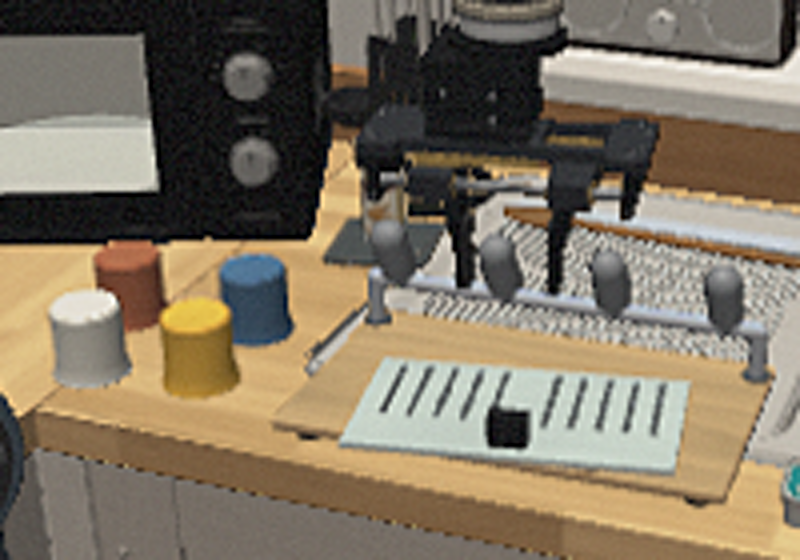

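The gripper is over the tab with its jaws along the plate's y. All four cups are clearly visible in the scene view, with zoomed tops at W(87,300), T(128,250), Y(196,310) and B(255,265). Descending.

{"name": "step_arm", "arguments": {
  "targets": "0 0 30 0 0 0 0.2; 0 0 30 0 0 0 0.2; 0 0 30 0 0 0 0.2; -2 1 27 0 0 0 0.2; 0 0 0 0 0 0 0.2; 0 0 0 0 0 0 0.2"
}}

```text
time_s: 2.4
tool_pos: [0.427, -0.1702, 0.0397]
eef_rot: [[0.985, 0.175, -0.001], [0.175, -0.985, 0.0], [-0.001, -0.0, -1.0]]
ft_force: [0.8, -0.5, -0.7]
opening: 0.0525
```

Run:
```python
from h import *
save("scene","s2",(200,150,360,270),5)
```

```text
(no output)
```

View pics/s2.png

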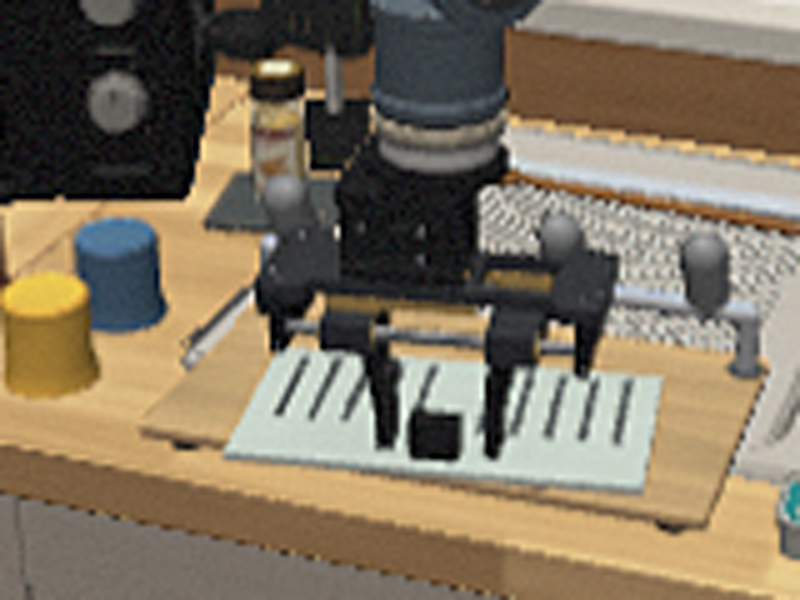

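The fingers straddle the tab at (435,435), one on each side. Closing.

{"name": "step_arm", "arguments": {
  "targets": "0 0 2.5 0 0 0 0.2; 0 0 0 0 0 0 -1; 0 0 0 0 0 0 -1; 0 0 0 0 0 0 -1; 0 0 0 0 0 0 -1; 0 0 0 0 0 0 -1; 0 0 0 0 0 0 -1; 0 0 0 0 0 0 -1"
}}

```text
time_s: 3.25
tool_pos: [0.4272, -0.1686, 0.0374]
eef_rot: [[0.984, 0.177, -0.0], [0.177, -0.984, 0.0], [-0.0, -0.001, -1.0]]
ft_force: [-0.1, 2.4, 5.1]
opening: 0.0302
```

Run:
```python
from h import *
plan([.4822,-.1514,.0379],R_down(2.4),8,-1)
```

```text
7.2 -0.9 -0.1 -0.0001 0.0000 0.0171 -1; 7.1 -1.0 -0.1 -0.0001 0.0000 0.0171 -1; 7.1 -1.1 -0.1 -0.0001 0.0000 0.0171 -1; 7.1 -1.3 -0.1 -0.0001 0.0000 0.0171 -1; 7.1 -1.4 -0.1 -0.0001 0.0000 0.0171 -1; 7.1 -1.5 -0.1 -0.0001 0.0000 0.0171 -1; 7.0 -1.6 -0.1 -0.0001 0.0000 0.0171 -1; 7.0 -1.7 -0.1 -0.0001 0.0000 0.0171 -1
len 0.058 ang 7.8
```

{"name": "step_arm", "arguments": {
  "targets": "7 -0.9 -0.1 0 0 0.017 -1; 7 -1 -0.1 0 0 0.017 -1; 7 -1.1 -0.1 0 0 0.017 -1; 7 -1.3 0 0 0 0.017 -1; 7 -1.4 0 0 0 0.017 -1; 7 -1.5 0 0 0 0.017 -1; 7 -1.6 0 0 0 0.017 -1; 3 -1.7 0 0 0 0.017 -1"
}}

```text
time_s: 4.05
tool_pos: [0.4792, -0.1524, 0.0372]
eef_rot: [[0.999, 0.041, 0.002], [0.041, -0.999, -0.001], [0.002, 0.001, -1.0]]
ft_force: [0.6, -0.5, -3.5]
opening: 0.0296
```

Run:
```python
from h import *
save("scene","s3",(200,150,360,270),5);save("top","t3",(150,170,350,300))
```

```text
(no output)
```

View pics/s3.png

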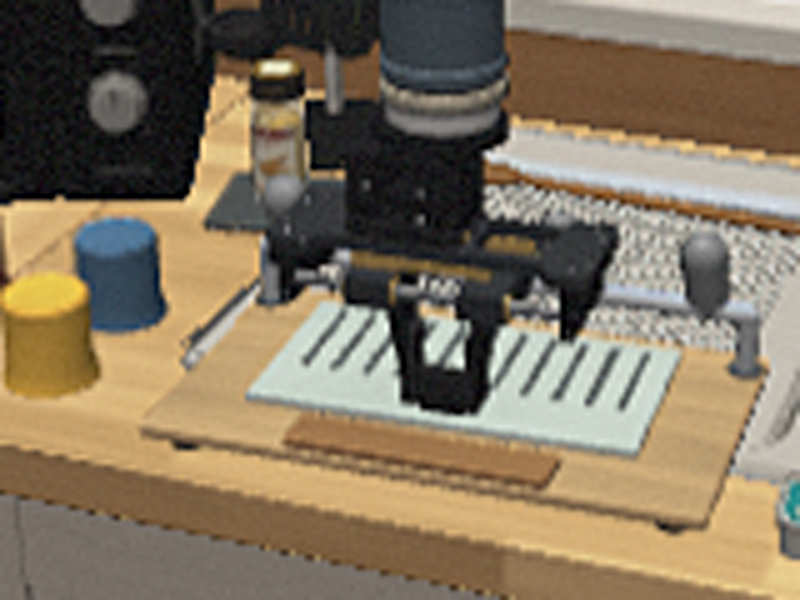

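View pics/t3.png

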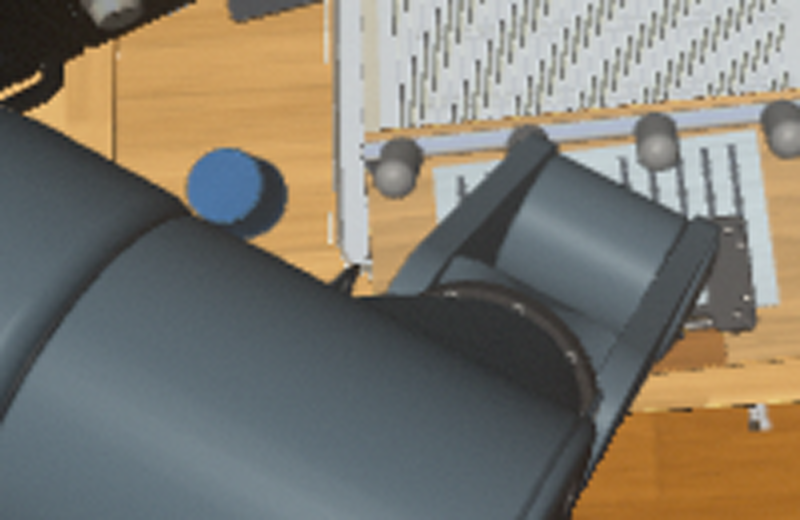

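Run:
```python
from h import *
np.set_printoptions(precision=4,suppress=True)
T=lambda p:np.array(p)/4.+[150,170]-0.375
S=lambda p:np.array(p)/5.+[200,150]-0.4
print("plate top z.032 (BL,BR,FR)\n",plane("top",T([(434,168),(757,131),(778,304)]),.032))
print("scene plate BL?, FL, FR, BR z.032\n",plane("scene",S([(322,305),(247,394),(638,450),(682,352)]),.032))
print("ledge top corners z.027 FL,FR,BR,BL\n",plane("scene",S([(284,438),(544,482),(559,461),(299,419)]),.027))
print("deck FL FR z.02\n",plane("scene",S([(142,430),(704,521)]),.02))
```

```text
plate top z.032 (BL,BR,FR)
 [[ 0.5862 -0.0291  0.032 ]
 [ 0.599  -0.2683  0.032 ]
 [ 0.4711 -0.2738  0.032 ]]
scene plate BL?, FL, FR, BR z.032
 [[ 0.5776 -0.0296  0.032 ]
 [ 0.4546 -0.0352  0.032 ]
 [ 0.4718 -0.2739  0.032 ]
 [ 0.5957 -0.2669  0.032 ]]
ledge top corners z.027 FL,FR,BR,BL
 [[ 0.4229 -0.074   0.027 ]
 [ 0.4284 -0.2315  0.027 ]
 [ 0.4528 -0.2324  0.027 ]
 [ 0.4459 -0.073   0.027 ]]
deck FL FR z.02
 [[ 0.4132  0.0139  0.02  ]
 [ 0.4301 -0.3245  0.02  ]]
```

{"name": "step_arm", "arguments": {
  "targets": "1 -0.7 1 0 0 0.006 -1; 1 -0.7 1 0 0 0.006 -1; 1 -0.6 0 0 0 0 -1; 1 0 0 0 0 0 -1; 0 0 0 0 0 0 -1; 0 0 0 0 0 0 -1"
}}

```text
time_s: 4.75
tool_pos: [0.4817, -0.1502, 0.0354]
eef_rot: [[1.0, 0.03, 0.0], [0.03, -1.0, -0.0], [0.0, 0.0, -1.0]]
ft_force: [0.3, -0.0, -3.1]
opening: 0.0295
```

{"name": "step_arm", "arguments": {
  "targets": "0 0 1 0 0 0 -1; 0 0 1 0 0 0 -1; 0 0 1 0 0 0 -1; 0 0 0 0 0 0 -1; 0 0 0 0 0 0 -1"
}}

```text
time_s: 5.25
tool_pos: [0.4817, -0.1502, 0.0323]
eef_rot: [[1.0, 0.03, -0.0], [0.03, -1.0, 0.0], [-0.0, -0.0, -1.0]]
ft_force: [0.3, -0.3, -4.5]
opening: 0.03
```

{"name": "step_arm", "arguments": {
  "targets": "0 0 1 0 0 0 -1; 0 0 1 0 0 0 -1; 0 0 0.5 0 0 0 -1; 0 0 0 0 0 0 -1; 0 0 0 0 0 0 -1"
}}

```text
time_s: 5.75
tool_pos: [0.4818, -0.1503, 0.0304]
eef_rot: [[1.0, 0.03, 0.0], [0.03, -1.0, -0.0], [0.0, 0.0, -1.0]]
ft_force: [-1.2, 0.3, 5.4]
opening: 0.0297
```

Run:
```python
from h import *
save("scene","s4",(200,150,360,270),5);print(telemetry.read_state()["torque"])
```

```text
[0.22132291 0.35279932 0.01172686]
```

View pics/s4.png

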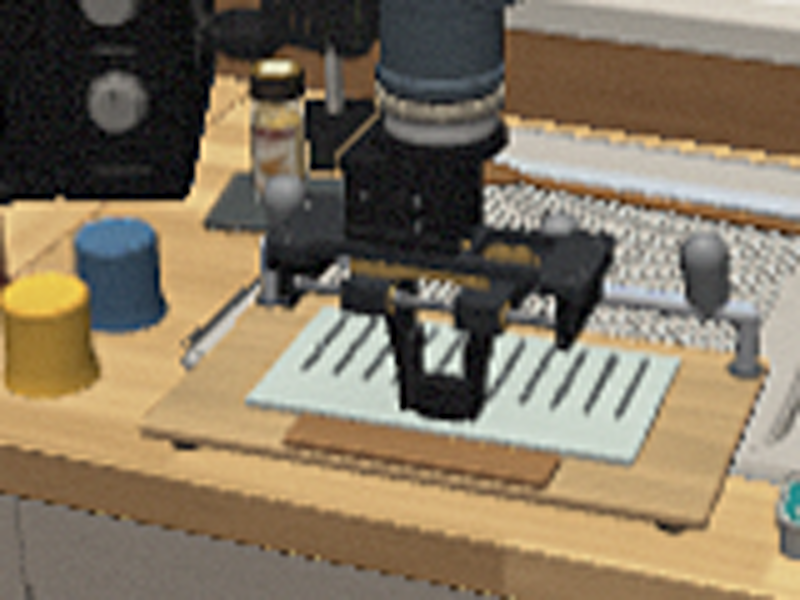

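Contact came at 7.0 mm down, as expected for seating on the deck. I'll release, lift, and check.

{"name": "step_arm", "arguments": {
  "targets": "0 0 0 0 0 0 -0.1; 0 0 0 0 0 0 -0.1; 0 0 0 0 0 0 -0.1; 0 0 -20 0 0 0 -0.1; 0 0 -30 0 0 0 -0.1; 0 0 -40 0 0 0 -0.1; -10 0 -40 0 0 0 0.9; -20 0 -30 0 0 0 0.9"
}}

```text
time_s: 6.6
tool_pos: [0.4535, -0.152, 0.1921]
eef_rot: [[1.0, 0.031, 0.004], [0.031, -1.0, -0.002], [0.004, 0.003, -1.0]]
ft_force: [0.5, -0.1, 0.6]
opening: 0.0482
```

{"name": "step_arm", "arguments": {
  "targets": "0 -45 -30 0 0 0 0.9; 0 -45 -20 0 0 0 0.9; 0 -45 0 0 0 0 0.9; 0 -45 0 0 0 0 0.9; 0 -30 0 0 0 0 0.9; 0 0 0 0 0 0 0.9"
}}

```text
time_s: 7.2
tool_pos: [0.4446, 0.0586, 0.2376]
eef_rot: [[0.999, 0.035, -0.0], [0.035, -0.999, 0.001], [-0.0, -0.001, -1.0]]
ft_force: [-0.3, -1.2, -0.5]
opening: 0.0817
```

Run:
```python
from h import *
save("scene","s5",(160,130,360,270),4);save("top","t5",(150,170,350,300))
```

```text
(no output)
```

View pics/s5.png

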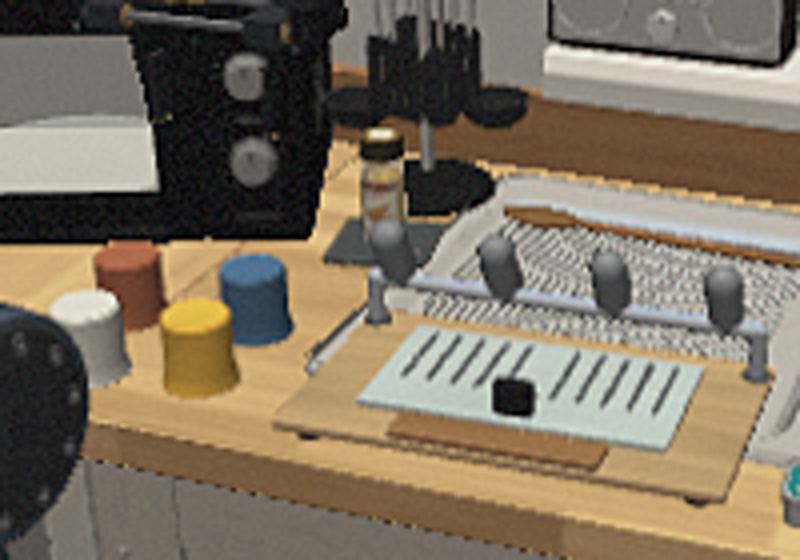

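View pics/t5.png

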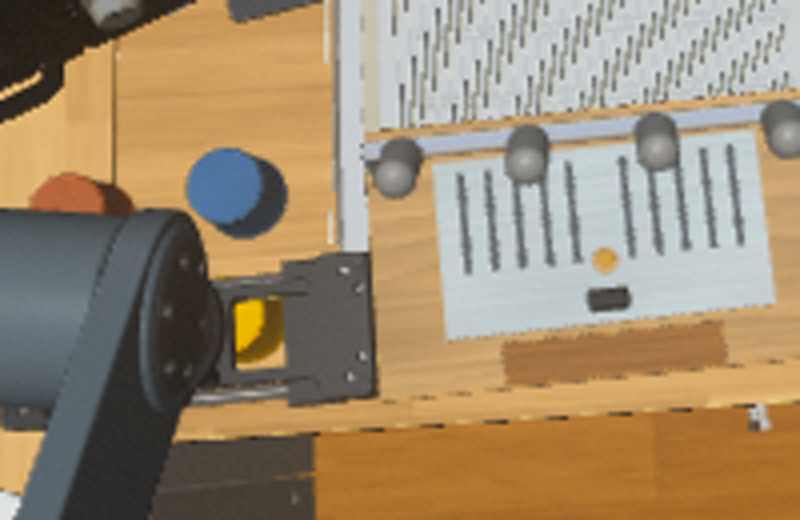

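The plate is behind the ledge, and brass shows in the hole at (605,260). I'll check that it is flat and square.

Run:
```python
from h import *
np.set_printoptions(precision=4,suppress=True)
T=lambda p:np.array(p)/4.+[150,170]-0.375
S=lambda p:np.array(p)/4.+[160,130]-0.375
a=plane("top",T([(432,165),(757,129),(777,303),(449,340)]),.025)
b=plane("scene",S([(414,328),(703,364),(665,448),(360,402)]),.025)
for q in(a,b):
    print(q[:,:2].tolist()); e=lambda i,j:np.degrees(np.arctan2(*( (q[i]-q[j])[[1,0]])))
    print("yaws: sides",e(1,2),e(0,3)," back/front",e(0,1)-90,e(3,2)-90, "mean",q.mean(0))
L=plane("top",T([(503,342),(723,321),(727,363),(503,386)]),.027);print("ledge",L)
for q in (L,):
    e=lambda i,j:np.degrees(np.arctan2(*( (q[i]-q[j])[[1,0]])));print(e(0,1)-90,e(3,2)-90,q.mean(0))
print("hole",plane("top",T([(605,260)]),.027),"tab",plane("top",T([(609,299)]),.053))
print(tri(S([(414,328),(703,364),(665,448),(360,402)]),T([(432,165),(757,129),(777,303),(449,340)])))
d=plane("top",T([(378,398),(368,190)]),.02); print("deck left",d)
```

```text
[[0.5898234305851878, -0.026745915877207427], [0.6019150251099402, -0.268968254793419], [0.472428509314743, -0.2737033700528082], [0.46072693547666616, -0.03513974265338293]]
yaws: sides 2.0942820369122455 3.7201229850180946  back/front 2.8577988491237534 2.8081141052867054 mean [ 0.5312 -0.1511  0.025 ]
[[0.5824048673286288, -0.024167430629323028], [0.6036679967388487, -0.26302326498921297], [0.4709552705441912, -0.2704348206135641], [0.45683564851225533, -0.03586465960577301]]
yaws: sides 3.1964546291200033 5.321951579982447  back/front 5.087104558058286 3.4446828074786 mean [ 0.5285 -0.1484  0.025 ]
ledge [[ 0.4567 -0.0742  0.027 ]
 [ 0.4618 -0.2336  0.027 ]
 [ 0.4317 -0.2343  0.027 ]
 [ 0.4255 -0.073   0.027 ]]
1.8221505463981913 2.1930157366439857 [ 0.4439 -0.1538  0.027 ]
hole [[ 0.5112 -0.1508  0.027 ]] tab [[ 0.4804 -0.1529  0.053 ]]
[[ 0.5895 -0.0238  0.0215  0.0053]
 [ 0.6006 -0.2664  0.0275  0.0051]
 [ 0.4719 -0.272   0.025   0.0035]
 [ 0.4607 -0.0344  0.0226  0.0009]]
deck left [[0.4229 0.0179 0.02  ]
 [0.5749 0.0219 0.02  ]]
```

```bash
cat > yawchk.py <<'E'
from h import *
import sys
def chk(im):
    g=cv2.GaussianBlur(im,(3,3),0).astype(float)
    def edge(p0,p1,ch,n=40,w=3.5):
        # subpixel edge along segment p0-p1: max gradient of channel across
        p0,p1=np.array(p0,float),np.array(p1,float); d=(p1-p0)/np.linalg.norm(p1-p0); nn=np.array([-d[1],d[0]]); pts=[]
        for s in np.linspace(.06,.94,n):
            t=np.arange(-w,w+.01,.1); q=p0+(p1-p0)*s+t[:,None]*nn
            v=cv2.remap(ch.astype(np.float32),q[None,:,0].astype(np.float32),q[None,:,1].astype(np.float32),cv2.INTER_LINEAR)[0]
            gr=np.abs(np.gradient(v)); gr[gr<gr.max()*.5]=0; pts.append(p0+(p1-p0)*s+nn*(gr*t).sum()/gr.sum())
        pts=np.array(pts); f=cv2.fitLine(pts.astype(np.float32),cv2.DIST_HUBER,0,.01,.01).ravel()
        a=f[2:]-f[:2]*20; b=f[2:]+f[:2]*20; return np.array([a,b])
    T=lambda p:np.array(p)/4.+[150,170]-0.375
    sat=g.max(2)-g.min(2); gray=g.mean(2)
    for nm,p0,p1,ch,z in[("plate back",(432,165),(757,129),sat,.025),("plate front",(449,340),(777,303),sat,.025),("plate left",(432,165),(449,340),sat,.025),("plate right",(757,129),(777,303),sat,.025),
        ("ledge back",(503,342),(723,321),gray,.027),("ledge front",(503,386),(727,363),gray,.027),("deck left",(368,200),(378,395),gray,.02)]:
        w=plane("top",edge(T(p0),T(p1),ch),z)[:,:2]; d=w[1]-w[0]; an=np.degrees(np.arctan2(d[1],d[0])); 
        an=(an+45)%90-45; print(nm,"yaw %.2f"%an,"mid",w.mean(0).round(4))
chk(vision.capture("top") if len(sys.argv)<2 else cv2.imread(sys.argv[1]))
E
python3 yawchk.py
```

```text
plate back yaw 2.65 mid [ 0.5997 -0.1529]
plate front yaw 2.80 mid [ 0.466  -0.1542]
plate left yaw 2.82 mid [ 0.5207 -0.0297]
plate right yaw 2.37 mid [ 0.5323 -0.2705]
ledge back yaw 2.48 mid [ 0.4634 -0.1558]
ledge front yaw 2.00 mid [ 0.4264 -0.1548]
deck left yaw 3.20 mid [0.5004 0.0185]
```

Plate yaw is about 2.65° against about 2.4° for the drainer, and the size and heights are consistent with it being seated and square. Next the cups, so I'll locate them and the microwave.

```bash
cat >> h.py <<'E'
YAW=2.45; U=np.array([np.cos(np.radians(YAW)),np.sin(np.radians(YAW)),0]); V=np.array([-U[1],U[0],0]); PZ=-.5*U+np.sqrt(.75)*np.array([0,0,1.])
C0=np.array([.5735,-.148,.1085])
def peg(i): # root
    return C0+V*(.135-.09*(i-1))-PZ*.056
RP=np.c_[np.cross(V*-1,-PZ),-V,-PZ]  # tool: y=-V, z=-PZ, x=y cross z
E
python3 - <<'E'
from h import *
np.set_printoptions(precision=4,suppress=True)
S=lambda p:np.array(p)/4.+[160,130]-0.375
T=lambda p:np.array(p)/4.+[150,170]-0.375
print("cups W T Y B\n",plane("scene",S([(87,306),(128,254),(196,312),(253,268)]),.06))
print("T B W Y top",plane("top",T([(66,211),(225,187),(97,346),(226,315)]),.06))
print("micro bottom R corner, left",plane("scene",S([(210,240),(90,240)]),.0)[:,:2],"spice base",plane("scene",S([(385,250)]),0)[:,:2])
print(tri(S([(330,25)]),T([(195,0)])))
print(RP,np.linalg.det(RP)); print(telemetry.read_state()["eef_rot"])
plan([.485,.115,.14],R_down(2.45),3,.6)
E
```

```text
cups W T Y B
 [[0.4657 0.2048 0.06  ]
 [0.562  0.2289 0.06  ]
 [0.4863 0.1184 0.06  ]
 [0.574  0.1164 0.06  ]]
T B W Y top [[0.5663 0.2293 0.06  ]
 [0.5765 0.1164 0.06  ]
 [0.4695 0.2057 0.06  ]
 [0.4854 0.1157 0.06  ]]
micro bottom R corner, left [[0.7272 0.2521]
 [0.6877 0.3588]] spice base [[0.764  0.0873]]
[[0.6588 0.0796 0.2485 0.0038]]
[[ 0.8652  0.0427  0.4995]
 [ 0.037  -0.9991  0.0214]
 [ 0.5    -0.     -0.866 ]] 0.9999999999999998
[[ 0.9995  0.0303  0.0002]
 [ 0.0303 -0.9995 -0.0006]
 [ 0.0002  0.0006 -1.    ]]
13.7 -19.6 32.5 0.0002 -0.0001 -0.0042 0.6; 13.8 -19.5 32.5 0.0002 -0.0001 -0.0042 0.6; 13.8 -19.5 32.5 0.0002 -0.0001 -0.0042 0.6
len 0.121 ang 0.7
```

{"name": "step_arm", "arguments": {
  "targets": "14 -19 32 0 0 0 0.6; 14 -19 32 0 0 0 0.6; 14 -19 32 0 0 0 0.6; 0 0 30 0 0 0 0.6; 0 0 20 0 0 0 0.6; 0 0 0 0 0 0 0.6; 0 0 0 0 0 0 0.6"
}}

```text
time_s: 8.05
tool_pos: [0.4864, 0.1124, 0.0915]
eef_rot: [[1.0, 0.028, -0.0], [0.028, -1.0, -0.0], [-0.0, 0.0, -1.0]]
ft_force: [1.0, 0.1, 0.5]
opening: 0.0698
```

Run:
```python
from h import *
save("scene","s6",(140,130,340,270),4)
plan([.4858,.116,.022],R_down(2.45),3,.6)
```

```text
-0.4 -1.1 23.4 0.0000 -0.0005 -0.0049 0.6; -0.4 -1.1 23.4 0.0000 -0.0005 -0.0049 0.6; -0.3 -1.1 23.4 0.0000 -0.0005 -0.0049 0.6
len 0.070 ang 0.8
```

View pics/s6.png

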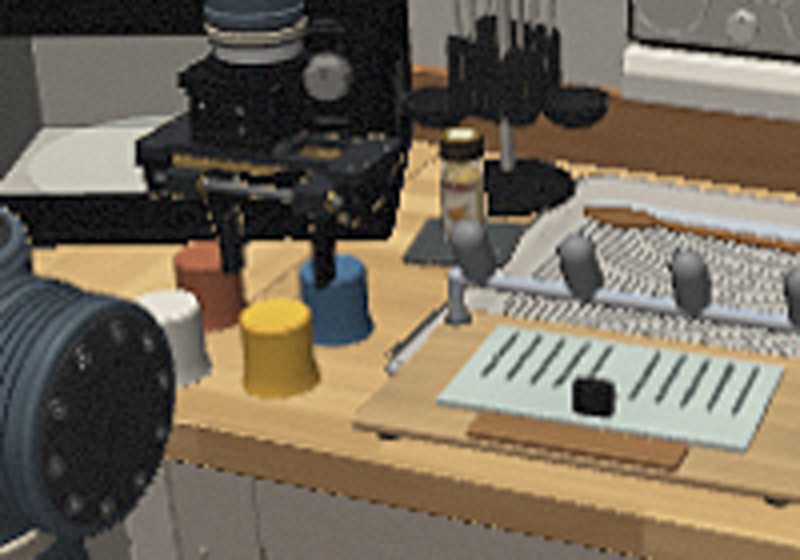

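The fingertips are above yellow (top at (276,312)), aligned once the view direction is accounted for. Descending with y recentred, then gripping.

{"name": "step_arm", "arguments": {
  "targets": "0 -4 10 0 0 0 0.6; 0 0 20 0 0 0 0.6; 0 0 20 0 0 0 0.6; 0 0 20 0 0 0 0.6; 0 0 0 0 0 0 0.6; 0 0 0 0 0 0 -1; 0 0 0 0 0 0 -1; 0 0 0 0 0 0 -1"
}}

```text
time_s: 8.9
tool_pos: [0.4866, 0.1177, 0.0227]
eef_rot: [[1.0, 0.03, 0.003], [0.03, -1.0, 0.0], [0.003, 0.0, -1.0]]
ft_force: [-0.5, 1.5, 0.9]
opening: 0.0563
```

{"name": "step_arm", "arguments": {
  "targets": "0 0 0 0 0 0 -1; 0 0 0 0 0 0 -1; 0 0 -10 0 0 0 -1; 0 0 -30 0 0 0 -1; 0 0 -40 0 0 0 -1; 0 0 -40 0 0 0 -1; 0 0 -40 0 0 0 -1; 0 0 0 0 0 0 -1"
}}

```text
time_s: 9.7
tool_pos: [0.4892, 0.1178, 0.187]
eef_rot: [[0.999, 0.03, 0.012], [0.03, -1.0, 0.0], [0.012, 0.0, -1.0]]
ft_force: [0.9, -0.6, -1.4]
opening: 0.0561
```

Run:
```python
from h import *
np.set_printoptions(precision=4,suppress=True)
for i in range(1,5): print(i,peg(i),peg(i)+PZ*.071)
save("scene","s7",(140,100,340,250),4)
```

```text
1 [ 0.5957 -0.0119  0.06  ] [ 0.5602 -0.0134  0.1215]
2 [ 0.5996 -0.1018  0.06  ] [ 0.5641 -0.1034  0.1215]
3 [ 0.6034 -0.1918  0.06  ] [ 0.5679 -0.1933  0.1215]
4 [ 0.6072 -0.2817  0.06  ] [ 0.5718 -0.2832  0.1215]
```

View pics/s7.png

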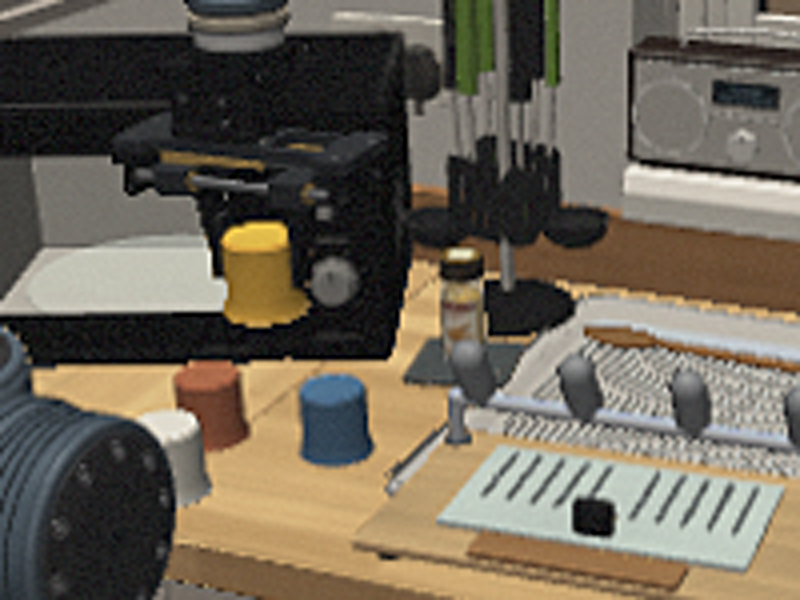

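Run:
```python
from h import *
plan(peg(4)+PZ*.17,RP,14,-1)
```

```text
1.6 28.9 -1.6 0.0003 0.0369 -0.0009 -1; 1.7 28.9 -1.6 0.0003 0.0369 -0.0009 -1; 1.7 28.9 -1.5 0.0003 0.0369 -0.0009 -1; 1.7 28.9 -1.4 0.0003 0.0369 -0.0009 -1; 1.8 28.9 -1.4 0.0003 0.0369 -0.0009 -1; 1.8 28.9 -1.3 0.0003 0.0369 -0.0009 -1; 1.8 28.9 -1.3 0.0003 0.0369 -0.0009 -1; 1.8 28.9 -1.2 0.0003 0.0369 -0.0009 -1; 1.8 28.9 -1.1 0.0003 0.0369 -0.0009 -1; 1.9 28.9 -1.1 0.0003 0.0369 -0.0009 -1; 1.9 28.9 -1.0 0.0003 0.0369 -0.0009 -1; 1.9 28.9 -1.0 0.0003 0.0369 -0.0009 -1; 1.9 28.9 -0.9 0.0003 0.0369 -0.0009 -1; 1.9 28.9 -0.8 0.0003 0.0369 -0.0009 -1
len 0.405 ang 29.6
```

{"name": "step_arm", "arguments": {
  "targets": "1.7 29 -1.6 0 0.037 -0.001 -1; 1.7 29 -1.6 0 0.037 -0.001 -1; 1.7 29 -1.5 0 0.037 -0.001 -1; 1.7 29 -1.5 0 0.037 -0.001 -1; 1.7 29 -1.4 0 0.037 -0.001 -1; 1.7 29 -1.4 0 0.037 -0.001 -1; 1.8 29 -1.3 0 0.037 -0.001 -1; 1.8 29 -1.3 0 0.037 -0.001 -1"
}}

```text
time_s: 10.55
tool_pos: [0.5039, -0.1141, 0.1932]
eef_rot: [[0.957, 0.038, 0.289], [0.036, -0.999, 0.012], [0.289, -0.001, -0.957]]
ft_force: [-0.6, 0.9, -1.8]
opening: 0.0559
```

{"name": "step_arm", "arguments": {
  "targets": "1.8 29 -1.2 0 0.037 -0.001 -1; 1.8 29 -1.2 0 0.037 -0.001 -1; 1.8 29 -1 0 0.037 -0.001 -1; 1.9 29 -1 0 0.037 -0.001 -1; 1.9 29 -1 0 0.037 -0.001 -1; 1.9 29 -1 0 0.037 -0.001 -1; 0 0 0 0 0 0 -1; 0 0 0 0 0 0 -1"
}}

```text
time_s: 11.35
tool_pos: [0.5191, -0.2867, 0.2034]
eef_rot: [[0.87, 0.042, 0.492], [0.037, -0.999, 0.021], [0.492, -0.0, -0.87]]
ft_force: [-0.3, -0.4, -2.6]
opening: 0.0561
```

Run:
```python
from h import *
plan(peg(4)+PZ*.1137,RP,3,-1)
save("scene","s8",(240,90,400,220),5);save("top","t8",(250,150,410,280),5)
```

```text
1.7 -0.4 18.2 -0.0000 0.0029 -0.0002 -1; 1.7 -0.4 18.2 -0.0000 0.0029 -0.0002 -1; 1.6 -0.4 18.2 -0.0000 0.0029 -0.0002 -1
len 0.055 ang 0.5
```

View pics/s8.png

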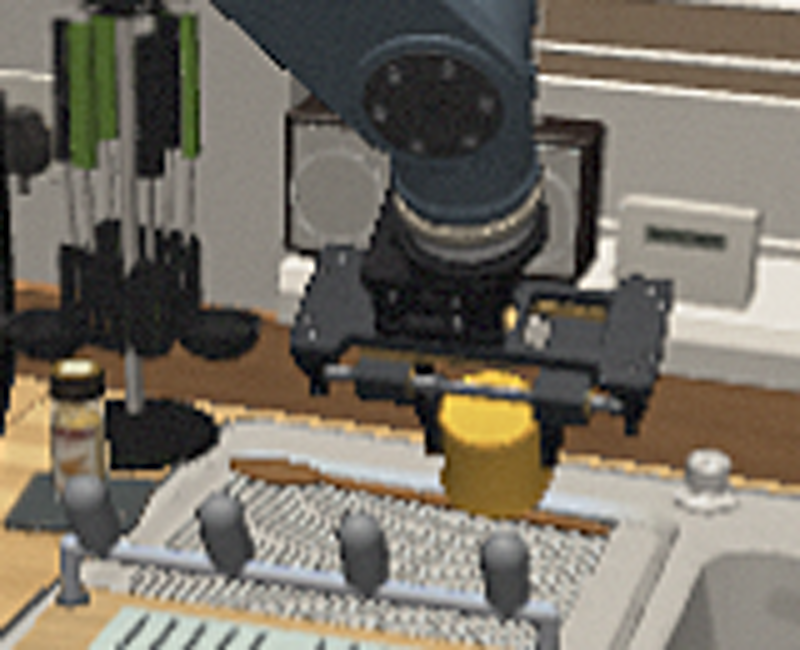

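View pics/t8.png

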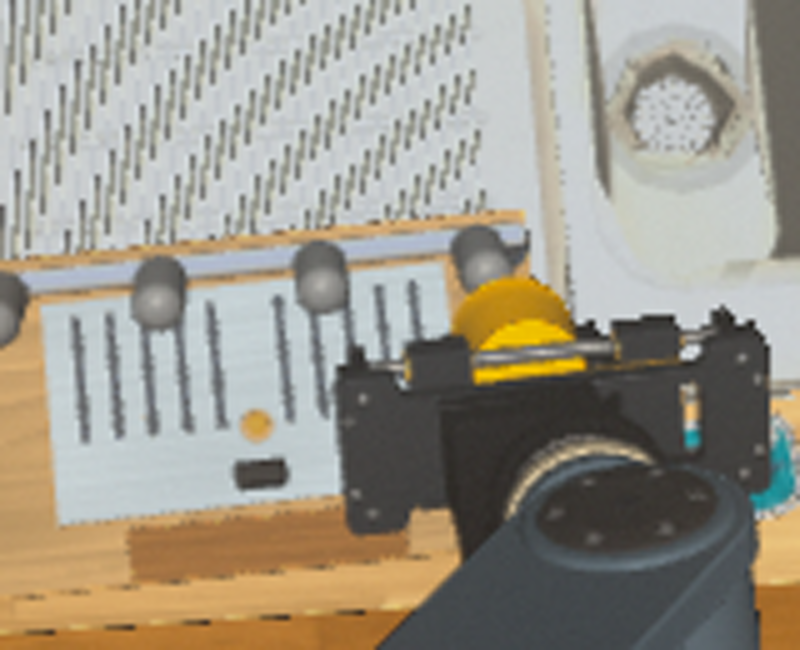

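The yellow cup is tilted in line with peg_4 (tip at (500,550) in the scene view), and brass fills the plate hole at (256,424). Moving to the pre-insert pose.

{"name": "step_arm", "arguments": {
  "targets": "1.7 0 18 0 0.003 0 -1; 1.7 0 18 0 0.003 0 -1; 1.6 -1 18 0 0.003 0 -1; 0 0 0 0 0 0 -1; 0 0 0 0 0 0 -1"
}}

```text
time_s: 11.95
tool_pos: [0.5514, -0.2835, 0.1607]
eef_rot: [[0.864, 0.045, 0.501], [0.04, -0.999, 0.021], [0.502, 0.002, -0.865]]
ft_force: [-0.9, -0.8, -1.6]
opening: 0.0559
```

Run:
```python
from h import *
plan(peg(4)+PZ*.0377,RP,8,-1)
save("scene","s9",(260,110,380,210),6)
```

```text
-0.3 0.1 9.7 0.0001 -0.0003 0.0004 -1; -0.3 0.1 9.7 0.0001 -0.0003 0.0004 -1; -0.3 0.1 9.7 0.0001 -0.0003 0.0004 -1; -0.3 0.1 9.7 0.0001 -0.0003 0.0004 -1; -0.3 0.1 9.7 0.0001 -0.0003 0.0004 -1; -0.3 0.1 9.7 0.0001 -0.0003 0.0004 -1; -0.3 0.1 9.7 0.0001 -0.0003 0.0004 -1; -0.3 0.1 9.7 0.0001 -0.0003 0.0004 -1
len 0.077 ang 0.2
```

View pics/s9.png

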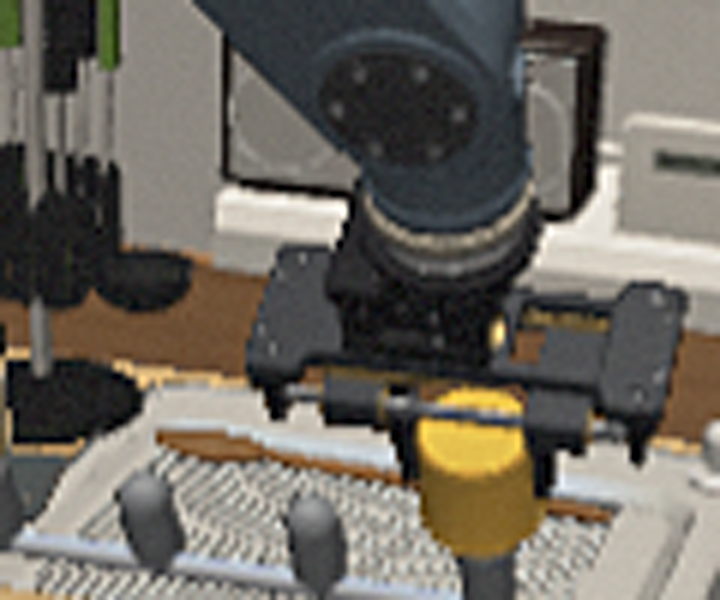

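The peg at (488,580) is centred under the cup's mouth. Inserting along the tool's z.

{"name": "step_arm", "arguments": {
  "targets": "-1 0 10 0 0 0 -1; -1 0 10 0 0 0 -1; 0 0 10 0 0 0 -1; 0 0 10 0 0 0 -1; 0 0 10 0 0 0 -1; 0 0 10 0 0 0 -1; 0 0 7 0 0 0 -1; 0 0 0 0 0 0 -1"
}}

```text
time_s: 12.8
tool_pos: [0.5837, -0.2835, 0.1009]
eef_rot: [[0.864, 0.044, 0.502], [0.039, -0.999, 0.02], [0.502, 0.002, -0.865]]
ft_force: [0.6, 0.3, -1.8]
opening: 0.0558
```

{"name": "step_arm", "arguments": {
  "targets": "0 0 4 0 0 0 -1; 0 0 2 0 0 0 -1; 0 0 2 0 0 0 -1; 0 0 0 0 0 0 -1; 0 0 0 0 0 0 -1"
}}

```text
time_s: 13.3
tool_pos: [0.5876, -0.2839, 0.0954]
eef_rot: [[0.863, 0.043, 0.503], [0.039, -0.999, 0.018], [0.503, 0.004, -0.864]]
ft_force: [0.1, -0.1, -1.9]
opening: 0.056
```

{"name": "step_arm", "arguments": {
  "targets": "0 0 1.5 0 0 0 -1; 0 0 1.5 0 0 0 -1; 0 0 1 0 0 0 -1; 0 0 0 0 0 0 -1; 0 0 0 0 0 0 -1"
}}

```text
time_s: 13.8
tool_pos: [0.5889, -0.2839, 0.0935]
eef_rot: [[0.863, 0.043, 0.504], [0.039, -0.999, 0.018], [0.504, 0.005, -0.864]]
ft_force: [-9.5, 0.4, 11.9]
opening: 0.0558
```

The peg tip reached the floor: about 15 N, within 1 mm of the predicted depth. Releasing.

{"name": "step_arm", "arguments": {
  "targets": "0 0 -0.5 0 0 0 0.5; 0 0 0 0 0 0 0.5; 0 0 0 0 0 0 0.5; 0 0 0 0 0 0 0.5; 0 0 -10 0 0 0 0.5; 0 0 -25 0 0 0 0.5; 0 0 -35 0 0 0 0.5; 0 0 -40 0 0 0 0.5"
}}

```text
time_s: 14.6
tool_pos: [0.533, -0.2852, 0.1876]
eef_rot: [[0.864, 0.044, 0.501], [0.039, -0.999, 0.02], [0.501, 0.002, -0.865]]
ft_force: [0.9, -0.3, 0.5]
opening: 0.0653
```

Run:
```python
from h import *
save("scene","s10",(160,120,360,260),4);save("top","t10",(150,170,350,300))
plan([.575,.1164,.20],R_down(2.45),16,.6)
```

```text
3.5 -25.1 1.2 0.0006 -0.0332 0.0001 0.6; 3.5 -25.1 1.1 0.0006 -0.0332 0.0001 0.6; 3.6 -25.1 1.0 0.0006 -0.0332 0.0001 0.6; 3.6 -25.1 0.9 0.0006 -0.0332 0.0001 0.6; 3.6 -25.1 0.8 0.0006 -0.0332 0.0001 0.6; 3.6 -25.1 0.7 0.0006 -0.0332 0.0001 0.6; 3.7 -25.1 0.6 0.0006 -0.0332 0.0001 0.6; 3.7 -25.1 0.5 0.0006 -0.0332 0.0001 0.6; 3.7 -25.1 0.3 0.0006 -0.0332 0.0001 0.6; 3.7 -25.1 0.2 0.0006 -0.0332 0.0001 0.6; 3.7 -25.1 0.1 0.0006 -0.0332 0.0001 0.6; 3.7 -25.1 0.0 0.0006 -0.0332 0.0001 0.6; 3.7 -25.1 -0.1 0.0006 -0.0332 0.0001 0.6; 3.7 -25.1 -0.2 0.0006 -0.0332 0.0001 0.6; 3.7 -25.1 -0.3 0.0006 -0.0332 0.0001 0.6; 3.7 -25.1 -0.4 0.0006 -0.0332 0.0001 0.6
len 0.406 ang 30.4
```

View pics/s10.png

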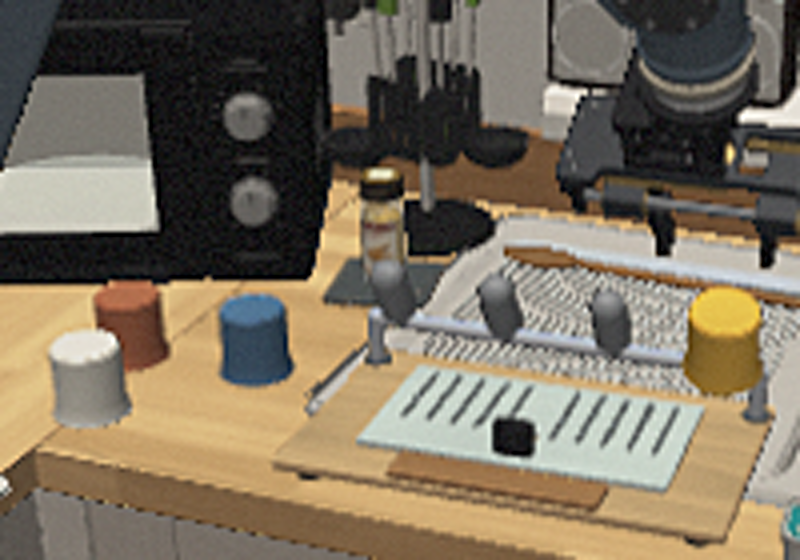

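View pics/t10.png

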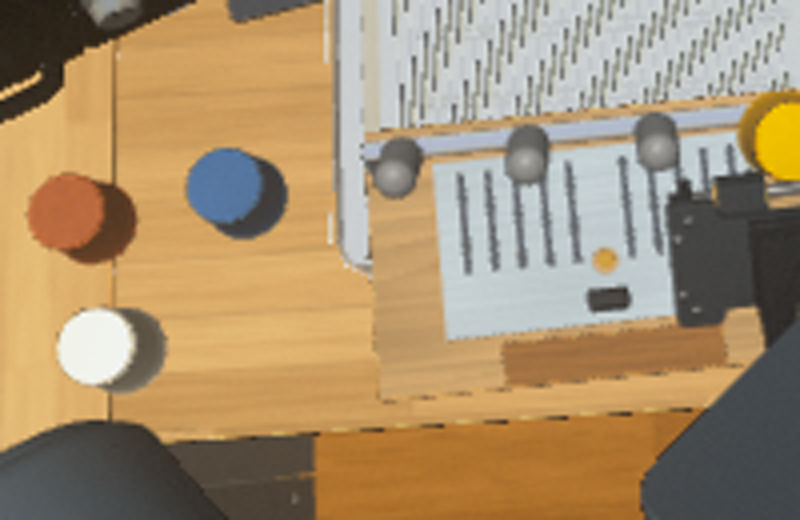

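Yellow is hung on peg_4 and the other cups have not moved. Blue is next.

{"name": "step_arm", "arguments": {
  "targets": "3.5 -25 0 0 -0.033 0 0.6; 3.5 -25 0 0 -0.033 0 0.6; 3.5 -25 0 0 -0.033 0 0.6; 3.6 -25 0 0 -0.033 0 0.6; 3.6 -25 0 0 -0.033 0 0.6; 3.6 -25 0 0 -0.033 0 0.6; 3.7 -25 0 0 -0.033 0 0.6; 3.7 -25 0 0 -0.033 0 0.6"
}}

```text
time_s: 15.5
tool_pos: [0.5515, -0.0835, 0.1976]
eef_rot: [[0.965, 0.043, 0.258], [0.043, -0.999, 0.008], [0.258, 0.003, -0.966]]
ft_force: [0.4, 0.1, -0.1]
opening: 0.0694
```

{"name": "step_arm", "arguments": {
  "targets": "3.7 -25 0 0 -0.033 0 0.6; 3.7 -25 0 0 -0.033 0 0.6; 3.7 -25 0 0 -0.033 0 0.6; 3.7 -25 0 0 -0.033 0 0.6; 3.7 -25 0 0 -0.033 0 0.6; 3.7 -25 0 0 -0.033 0 0.6; 3.7 -25 0 0 -0.033 0 0.6; 3.7 -25 0 0 -0.033 0 0.6"
}}

```text
time_s: 16.3
tool_pos: [0.5719, 0.1176, 0.201]
eef_rot: [[0.999, 0.044, -0.003], [0.044, -0.999, -0.004], [-0.003, 0.003, -1.0]]
ft_force: [0.3, -0.2, -0.6]
opening: 0.0695
```

{"name": "step_arm", "arguments": {
  "targets": "0 0 30 0 0 0 0.6; 0 0 30 0 0 0 0.6; 0 0 20 0 0 0 0.6; 0 0 10 0 0 0 0.6; 0 0 0 0 0 0 0.6; 0 0 0 0 0 0 0.6"
}}

```text
time_s: 16.9
tool_pos: [0.5726, 0.1159, 0.112]
eef_rot: [[0.999, 0.043, -0.0], [0.043, -0.999, -0.004], [-0.0, 0.004, -1.0]]
ft_force: [0.7, 1.2, 0.7]
opening: 0.0695
```

Run:
```python
from h import *
plan([.5755,.1164,.022],R_down(2.45),4,.6)
save("scene","s11",(140,100,340,250),4)
```

```text
0.7 -0.2 22.5 0.0009 0.0001 0.0001 0.6; 0.7 -0.1 22.5 0.0009 0.0001 0.0001 0.6; 0.7 -0.1 22.5 0.0009 0.0001 0.0001 0.6; 0.7 -0.1 22.5 0.0009 0.0001 0.0001 0.6
len 0.090 ang 0.2
```

View pics/s11.png

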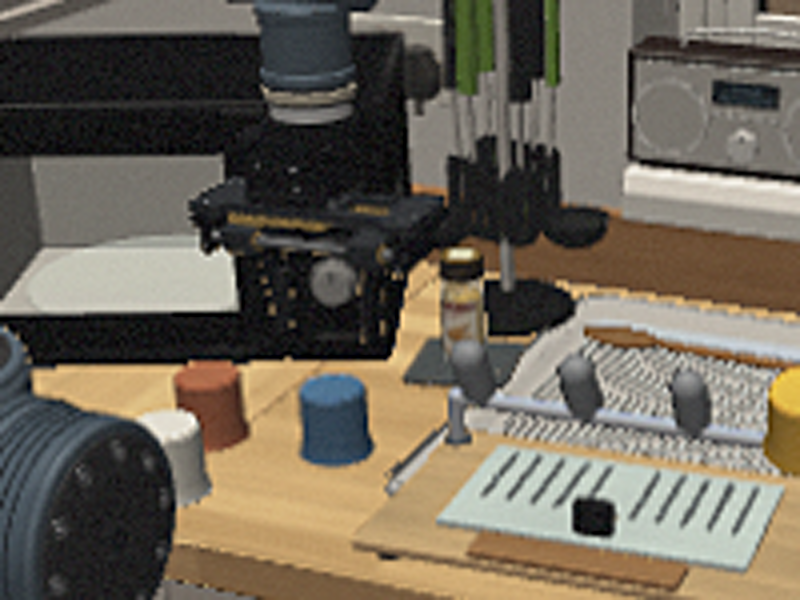

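Blue is still at its measured place (335,385). Descending and gripping.

{"name": "step_arm", "arguments": {
  "targets": "1 0 25 0.004 0 0 0.6; 1 0 25 0 0 0 0.6; 1 0 20 0 0 0 0.6; 0 0 20 0 0 0 0.6; 0 0 0 0 0 0 0.6; 0 0 0 0 0 0 -1; 0 0 0 0 0 0 -1; 0 0 0 0 0 0 -1"
}}

```text
time_s: 17.75
tool_pos: [0.5763, 0.1161, 0.0232]
eef_rot: [[0.999, 0.043, 0.002], [0.043, -0.999, 0.001], [0.002, -0.0, -1.0]]
ft_force: [0.2, -0.2, 1.5]
opening: 0.0548
```

{"name": "step_arm", "arguments": {
  "targets": "0 0 0 0 0 0 -1; 0 0 0 0 0 0 -1; 0 0 -10 0 0 0 -1; 0 0 -30 0 0 0 -1; 0 0 -40 0 0 0 -1; 0 0 -40 0 0 0 -1; 0 0 -40 0 0 0 -1; 0 0 0 0 0 0 -1"
}}

```text
time_s: 18.55
tool_pos: [0.579, 0.1161, 0.188]
eef_rot: [[0.999, 0.043, 0.012], [0.043, -0.999, 0.0], [0.012, 0.0, -1.0]]
ft_force: [1.5, 0.2, -1.7]
opening: 0.055
```

Run:
```python
from h import *
plan(peg(3)+PZ*.17,RP,12,-1)
save("scene","s12",(140,100,340,250),4)
```

```text
-6.1 25.7 -1.7 -0.0000 0.0427 0.0000 -1; -6.1 25.7 -1.9 -0.0000 0.0427 0.0000 -1; -6.0 25.7 -2.2 -0.0000 0.0427 0.0000 -1; -5.9 25.7 -2.4 -0.0000 0.0427 0.0000 -1; -5.8 25.7 -2.7 -0.0000 0.0427 0.0000 -1; -5.6 25.7 -2.9 -0.0000 0.0427 0.0000 -1; -5.5 25.7 -3.2 -0.0000 0.0427 0.0000 -1; -5.4 25.7 -3.4 -0.0000 0.0427 0.0000 -1; -5.2 25.7 -3.6 -0.0000 0.0427 0.0000 -1; -5.1 25.7 -3.9 -0.0000 0.0427 0.0000 -1; -4.9 25.7 -4.1 -0.0000 0.0427 0.0000 -1; -4.7 25.7 -4.3 -0.0000 0.0427 0.0000 -1
len 0.318 ang 29.3
```

View pics/s12.png

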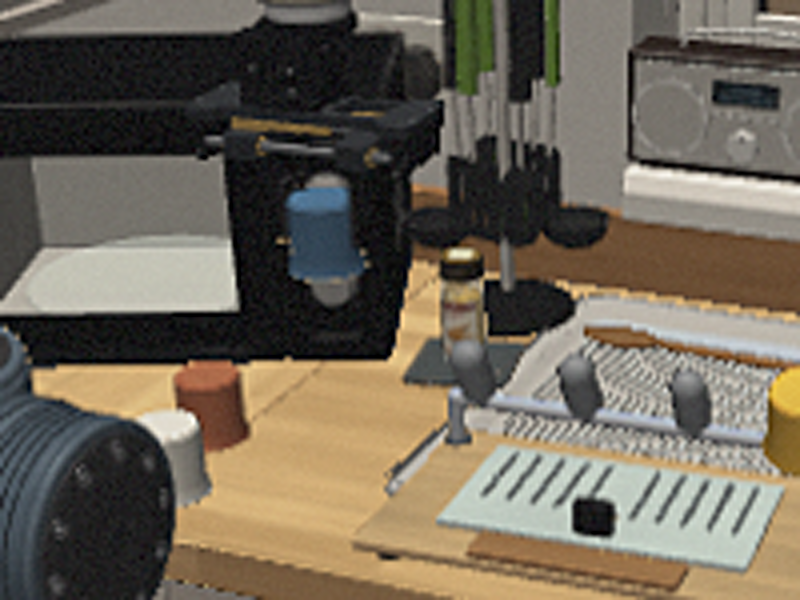

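Blue is held. Carrying it to peg_3.

{"name": "step_arm", "arguments": {
  "targets": "-6 26 -1.7 0 0.043 0 -1; -6 26 -2 0 0.043 0 -1; -6 26 -2 0 0.043 0 -1; -6 26 -2.4 0 0.043 0 -1; -6 26 -2.7 0 0.043 0 -1; -5.6 26 -3 0 0.043 0 -1; -5.5 26 -3 0 0.043 0 -1; -5.4 26 -3.4 0 0.043 0 -1"
}}

```text
time_s: 19.4
tool_pos: [0.533, -0.0942, 0.193]
eef_rot: [[0.942, 0.043, 0.334], [0.04, -0.999, 0.016], [0.334, -0.002, -0.943]]
ft_force: [0.3, 0.3, -0.8]
opening: 0.0552
```

{"name": "step_arm", "arguments": {
  "targets": "-5.2 25 -3.6 0 0.043 0 -1; -5 25 -4 0 0.043 0 -1; -5 25 -4 0 0.043 0 -1; -4.7 25 -4 0 0.04 0 -1; 0 0 0 0 0 0 -1; 0 0 0 0 0 0 -1"
}}

```text
time_s: 20.0
tool_pos: [0.5135, -0.1946, 0.1995]
eef_rot: [[0.873, 0.042, 0.487], [0.035, -0.999, 0.023], [0.487, -0.004, -0.873]]
ft_force: [0.2, -0.4, -1.0]
opening: 0.0551
```

Run:
```python
from h import *
plan(peg(3)+PZ*.1137,RP,3,-1)
```

```text
3.0 0.4 17.3 -0.0009 0.0049 -0.0009 -1; 2.9 0.4 17.3 -0.0009 0.0049 -0.0009 -1; 2.8 0.3 17.3 -0.0009 0.0049 -0.0009 -1
len 0.053 ang 0.9
```

{"name": "step_arm", "arguments": {
  "targets": "3 0.4 17 -0.001 0.005 -0.001 -1; 3 0.4 17 -0.001 0.005 -0.001 -1; 3 0.3 17 -0.001 0.005 -0.001 -1; 0 0 0 0 0 0 -1; 0 0 0 0 0 0 -1"
}}

```text
time_s: 20.5
tool_pos: [0.5476, -0.1929, 0.1605]
eef_rot: [[0.864, 0.047, 0.501], [0.041, -0.999, 0.022], [0.501, 0.002, -0.865]]
ft_force: [0.5, -0.7, -0.7]
opening: 0.0552
```

Run:
```python
from h import *
plan(peg(3)+PZ*.0382,RP,8,-1)
save("scene","s13",(240,110,380,230),5);save("top","t13",(240,170,380,290),5)
```

```text
-0.3 0.2 9.6 -0.0000 -0.0002 0.0005 -1; -0.3 0.2 9.6 -0.0000 -0.0002 0.0005 -1; -0.3 0.2 9.6 -0.0000 -0.0002 0.0005 -1; -0.2 0.2 9.6 -0.0000 -0.0002 0.0005 -1; -0.2 0.2 9.6 -0.0000 -0.0002 0.0005 -1; -0.2 0.2 9.6 -0.0000 -0.0002 0.0005 -1; -0.2 0.2 9.6 -0.0000 -0.0002 0.0005 -1; -0.2 0.2 9.6 -0.0000 -0.0002 0.0005 -1
len 0.077 ang 0.3
```

View pics/s13.png

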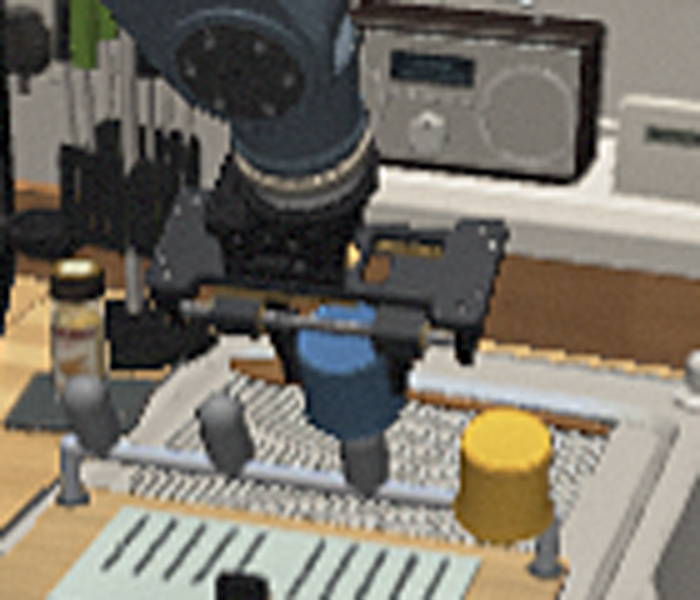

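View pics/t13.png

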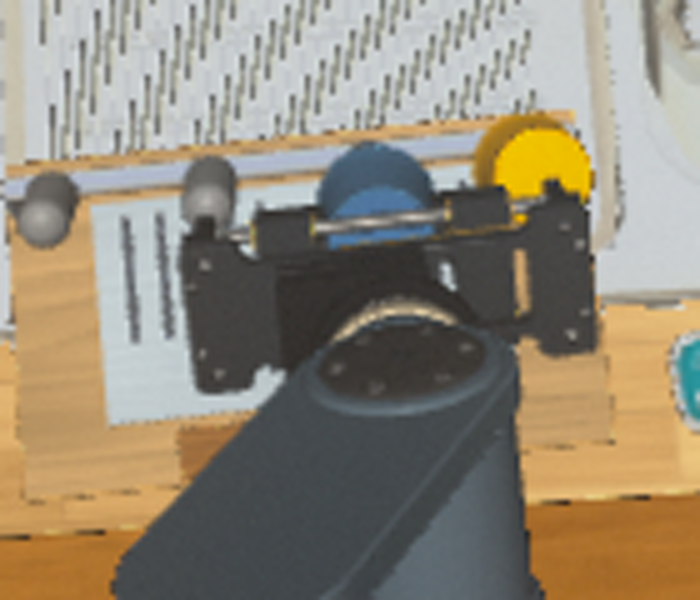

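Aligned: the mouth is at (360,420) over the peg at (366,465). Inserting.

{"name": "step_arm", "arguments": {
  "targets": "-1 0.5 10 0 0 0.002 -1; -1 0.5 10 0 0 0.002 -1; 0 0 10 0 0 0 -1; 0 0 10 0 0 0 -1; 0 0 10 0 0 0 -1; 0 0 10 0 0 0 -1; 0 0 9 0 0 0 -1; 0 0 0 0 0 0 -1"
}}

```text
time_s: 21.4
tool_pos: [0.581, -0.1943, 0.1002]
eef_rot: [[0.864, 0.041, 0.502], [0.036, -0.999, 0.019], [0.503, 0.001, -0.864]]
ft_force: [1.0, -0.2, -0.7]
opening: 0.0551
```

{"name": "step_arm", "arguments": {
  "targets": "0 0 3 0 0 0 -1; 0 0 2 0 0 0 -1; 0 0 1.5 0 0 0 -1; 0 0 0 0 0 0 -1; 0 0 0 0 0 0 -1"
}}

```text
time_s: 21.9
tool_pos: [0.5842, -0.1943, 0.095]
eef_rot: [[0.864, 0.041, 0.503], [0.036, -0.999, 0.019], [0.503, 0.002, -0.864]]
ft_force: [0.1, -0.1, -1.2]
opening: 0.0551
```

{"name": "step_arm", "arguments": {
  "targets": "0 0 1 0 0 0 -1; 0 0 1 0 0 0 -1; 0 0 0 0 0 0 -1; 0 0 0 0 0 0 -1"
}}

```text
time_s: 22.3
tool_pos: [0.5849, -0.1943, 0.0939]
eef_rot: [[0.863, 0.041, 0.503], [0.036, -0.999, 0.019], [0.503, 0.002, -0.864]]
ft_force: [-4.9, -0.8, 6.6]
opening: 0.055
```

{"name": "step_arm", "arguments": {
  "targets": "0 0 1 0 0 0 -1; 0 0 0 0 0 0 -1; 0 0 -0.5 0 0 0 0.5; 0 0 0 0 0 0 0.5; 0 0 0 0 0 0 0.5; 0 0 0 0 0 0 0.5; 0 0 -10 0 0 0 0.5; 0 0 -25 0 0 0 0.5"
}}

```text
time_s: 23.1
tool_pos: [0.5677, -0.1944, 0.1215]
eef_rot: [[0.865, 0.041, 0.501], [0.036, -0.999, 0.021], [0.501, -0.001, -0.865]]
ft_force: [-0.0, -0.0, 0.4]
opening: 0.0652
```

{"name": "step_arm", "arguments": {
  "targets": "0 0 -35 0 0 0 0.5; 0 0 -40 0 0 0 0.5; 0 0 0 0 0 0 0.5; 0 0 0 0 0 0 0.5"
}}

```text
time_s: 23.5
tool_pos: [0.5304, -0.1967, 0.1885]
eef_rot: [[0.863, 0.04, 0.504], [0.036, -0.999, 0.018], [0.504, 0.003, -0.864]]
ft_force: [-0.2, 0.3, -0.5]
opening: 0.0654
```

Run:
```python
from h import *
save("scene","s14",(160,110,360,260),4);save("top","t14",(150,170,350,300))
```

```text
(no output)
```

View pics/s14.png

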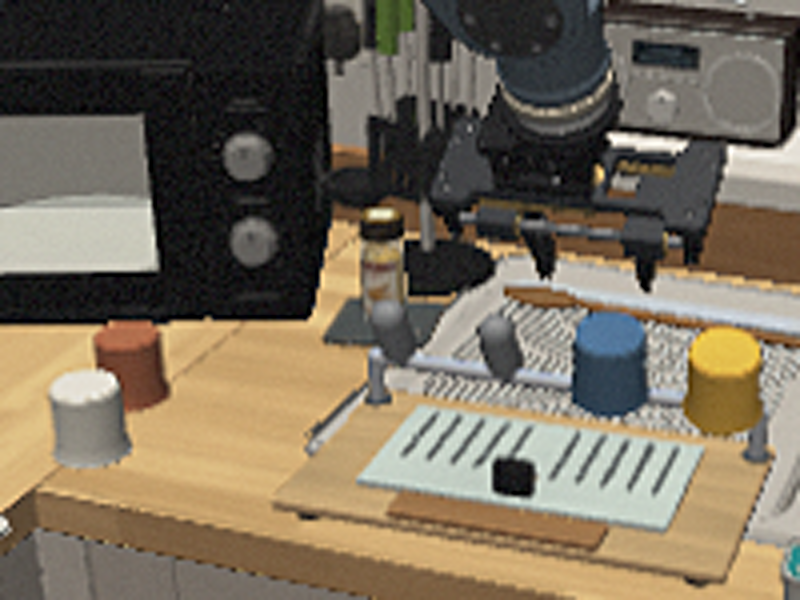

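View pics/t14.png

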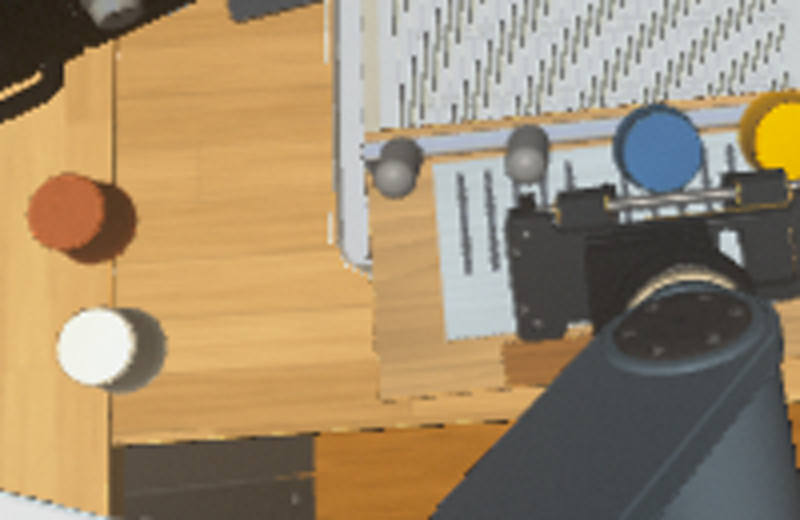

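Blue and yellow are hung, and white (97,346) and terracotta (66,211) have not moved. White is next.

Run:
```python
from h import *
plan([.468,.2055,.17],R_down(2.45),16,.6)
```

```text
-3.0 -25.2 -0.5 0.0001 -0.0329 -0.0001 0.6; -3.0 -25.2 -0.4 0.0001 -0.0329 -0.0001 0.6; -3.0 -25.2 -0.3 0.0001 -0.0329 -0.0001 0.6; -3.0 -25.2 -0.2 0.0001 -0.0329 -0.0001 0.6; -3.0 -25.2 -0.1 0.0001 -0.0329 -0.0001 0.6; -3.0 -25.2 -0.0 0.0001 -0.0329 -0.0001 0.6; -3.0 -25.2 0.1 0.0001 -0.0329 -0.0001 0.6; -3.0 -25.2 0.2 0.0001 -0.0329 -0.0001 0.6; -3.0 -25.2 0.3 0.0001 -0.0329 -0.0001 0.6; -3.0 -25.2 0.4 0.0001 -0.0329 -0.0001 0.6; -3.0 -25.2 0.5 0.0001 -0.0329 -0.0001 0.6; -3.0 -25.2 0.6 0.0001 -0.0329 -0.0001 0.6; -2.9 -25.2 0.7 0.0001 -0.0329 -0.0001 0.6; -2.9 -25.2 0.8 0.0001 -0.0329 -0.0001 0.6; -2.9 -25.2 0.9 0.0001 -0.0329 -0.0001 0.6; -2.9 -25.2 1.0 0.0001 -0.0329 -0.0001 0.6
len 0.407 ang 30.2
```

{"name": "step_arm", "arguments": {
  "targets": "-3 -25 -1 0 -0.033 0 0.6; -3 -25 -1 0 -0.033 0 0.6; -3 -25 -1 0 -0.033 0 0.6; -3 -25 0 0 -0.033 0 0.6; -3 -25 0 0 -0.033 0 0.6; -3 -25 0 0 -0.033 0 0.6; -3 -25 0 0 -0.033 0 0.6; -3 -25 0 0 -0.033 0 0.6"
}}

```text
time_s: 24.4
tool_pos: [0.4982, 0.0041, 0.1789]
eef_rot: [[0.966, 0.041, 0.256], [0.04, -0.999, 0.01], [0.256, 0.001, -0.967]]
ft_force: [0.3, 0.3, -0.1]
opening: 0.0695
```

{"name": "step_arm", "arguments": {
  "targets": "-3 -25 0 0 -0.033 0 0.6; -3 -25 0 0 -0.033 0 0.6; -3 -25 0 0 -0.033 0 0.6; -3 -25 1 0 -0.033 0 0.6; -3 -25 1 0 -0.033 0 0.6; -3 -25 1 0 -0.033 0 0.6; -3 -25 1 0 -0.033 0 0.6; -3 -25 1 0 -0.033 0 0.6"
}}

```text
time_s: 25.2
tool_pos: [0.4666, 0.203, 0.1698]
eef_rot: [[0.999, 0.042, -0.006], [0.042, -0.999, -0.002], [-0.006, 0.002, -1.0]]
ft_force: [0.0, -0.1, 0.8]
opening: 0.0694
```

{"name": "step_arm", "arguments": {
  "targets": "0 -2 30 0 0 0 0.6; 0 -2 30 0 0 0 0.6; 0 0 10 0 0 0 0.6; 0 0 0 0 0 0 0.6; 0 0 0 0 0 0 0.6"
}}

```text
time_s: 25.7
tool_pos: [0.4674, 0.2053, 0.1016]
eef_rot: [[0.999, 0.041, -0.001], [0.041, -0.999, -0.002], [-0.001, 0.002, -1.0]]
ft_force: [1.1, 0.2, 0.2]
opening: 0.0696
```

Run:
```python
from h import *
plan([.468,.2055,.022],R_down(2.45),4,.6)
save("scene","s15",(140,100,340,250),4);save("top","t15",(130,170,330,300),4)
```

```text
0.2 -0.1 19.9 0.0004 0.0004 -0.0005 0.6; 0.2 -0.1 19.9 0.0004 0.0004 -0.0005 0.6; 0.2 -0.0 19.9 0.0004 0.0004 -0.0005 0.6; 0.2 -0.0 19.9 0.0004 0.0004 -0.0005 0.6
len 0.080 ang 0.2
```

View pics/s15.png

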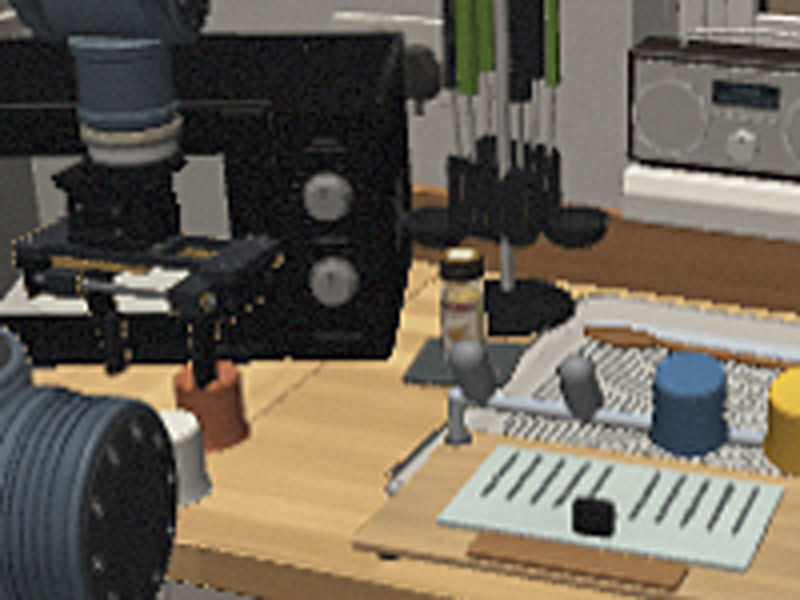

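View pics/t15.png

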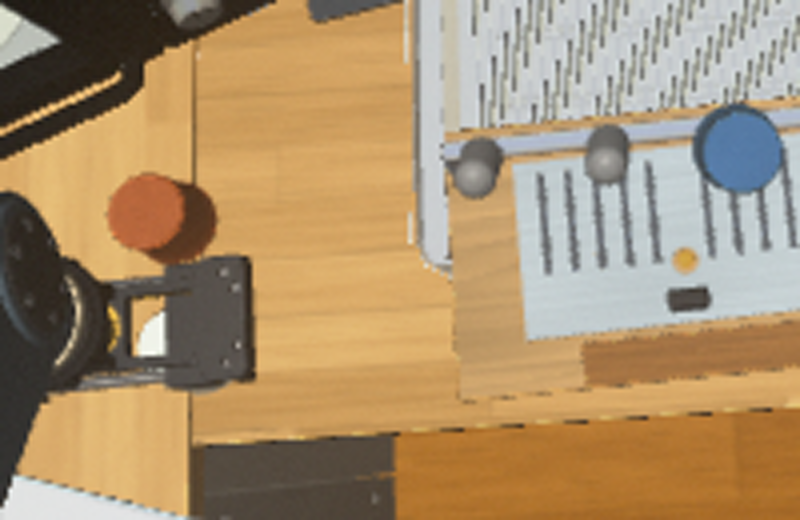

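White sits between the fingers where expected, and terracotta has not moved. Descending and gripping.

{"name": "step_arm", "arguments": {
  "targets": "1 0 25 0 0 0 0.6; 0 0 20 0 0 0 0.6; 0 0 20 0 0 0 0.6; 0 0 15 0 0 0 0.6; 0 0 0 0 0 0 0.6; 0 0 0 0 0 0 -1; 0 0 0 0 0 0 -1; 0 0 0 0 0 0 -1"
}}

```text
time_s: 26.6
tool_pos: [0.4691, 0.2054, 0.0229]
eef_rot: [[0.999, 0.041, 0.002], [0.041, -0.999, -0.001], [0.002, 0.001, -1.0]]
ft_force: [0.8, 0.2, 2.0]
opening: 0.0559
```

{"name": "step_arm", "arguments": {
  "targets": "0 0 0 0 0 0 -1; 0 0 0 0 0 0 -1; 0 0 -10 0 0 0 -1; 0 0 -30 0 0 0 -1; 0 0 -40 0 0 0 -1; 0 0 -40 0 0 0 -1; 0 0 -40 0 0 0 -1; 0 0 0 0 0 0 -1"
}}

```text
time_s: 27.4
tool_pos: [0.4715, 0.2063, 0.1872]
eef_rot: [[0.999, 0.041, 0.011], [0.041, -0.999, 0.001], [0.011, -0.0, -1.0]]
ft_force: [1.1, 0.7, -1.9]
opening: 0.0556
```

Run:
```python
from h import *
plan(peg(2)+PZ*.17,RP,12,-1)
save("scene","s16",(140,100,340,250),4)
```

```text
2.5 26.1 -1.6 0.0000 0.0428 -0.0001 -1; 2.6 26.1 -1.5 0.0000 0.0428 -0.0001 -1; 2.7 26.1 -1.4 0.0000 0.0428 -0.0001 -1; 2.7 26.1 -1.3 0.0000 0.0428 -0.0001 -1; 2.8 26.1 -1.2 0.0000 0.0428 -0.0001 -1; 2.8 26.1 -1.1 0.0000 0.0428 -0.0001 -1; 2.9 26.1 -1.0 0.0000 0.0428 -0.0001 -1; 2.9 26.1 -0.8 0.0000 0.0428 -0.0001 -1; 2.9 26.1 -0.7 0.0000 0.0428 -0.0001 -1; 2.9 26.1 -0.6 0.0000 0.0428 -0.0001 -1; 3.0 26.1 -0.5 0.0000 0.0428 -0.0001 -1; 3.0 26.1 -0.3 0.0000 0.0428 -0.0001 -1
len 0.315 ang 29.4
```

View pics/s16.png

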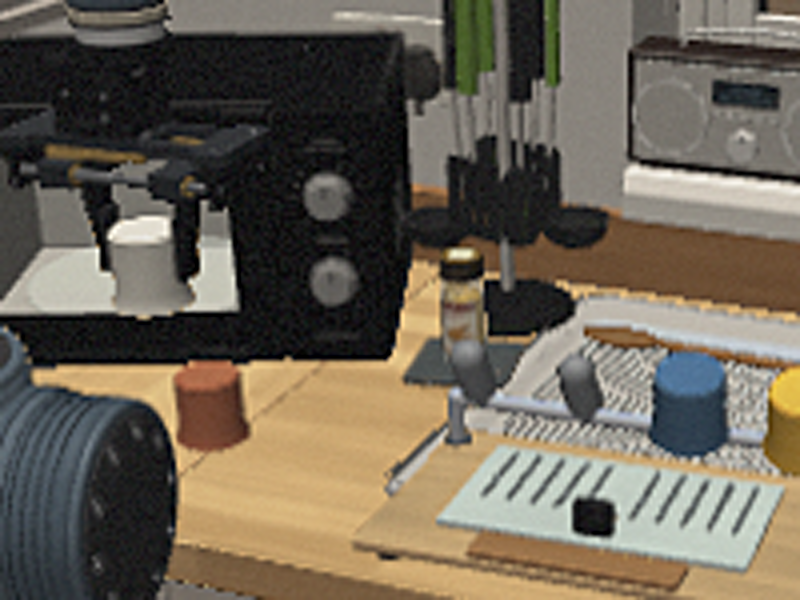

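White is held. Carrying it to peg_2.

{"name": "step_arm", "arguments": {
  "targets": "2.5 26 -2 0 0.043 0 -1; 2.6 26 -2 0 0.043 0 -1; 2.7 26 -2 0 0.043 0 -1; 2.7 26 -1.5 0 0.043 0 -1; 2.8 26 -1.5 0 0.043 0 -1; 2.8 26 -1 0 0.043 0 -1; 2.9 26 -1 0 0.043 0 -1; 2.9 26 -1 0 0.043 0 -1"
}}

```text
time_s: 28.25
tool_pos: [0.4948, -0.002, 0.1956]
eef_rot: [[0.942, 0.041, 0.333], [0.039, -0.999, 0.013], [0.333, 0.0, -0.943]]
ft_force: [0.2, 0.2, -2.0]
opening: 0.0559
```

{"name": "step_arm", "arguments": {
  "targets": "3 26 -1 0 0.043 0 -1; 3 26 -1 0 0.043 0 -1; 3 26 -0.5 0 0.043 0 -1; 3 26 -0.5 0 0.042 0 -1; 0 0 0 0 0 0 -1; 0 0 0 0 0 0 -1"
}}

```text
time_s: 28.85
tool_pos: [0.5093, -0.1047, 0.2033]
eef_rot: [[0.872, 0.039, 0.488], [0.034, -0.999, 0.02], [0.488, -0.001, -0.873]]
ft_force: [0.1, 0.5, -1.6]
opening: 0.0558
```

Run:
```python
from h import *
plan(peg(2)+PZ*.1137,RP,3,-1)
```

```text
2.4 0.3 18.5 0.0001 0.0045 -0.0012 -1; 2.3 0.3 18.5 0.0001 0.0045 -0.0012 -1; 2.3 0.3 18.5 0.0001 0.0045 -0.0012 -1
len 0.056 ang 0.8
```

{"name": "step_arm", "arguments": {
  "targets": "2.4 0.3 18 0 0.0045 -0.001 -1; 2.4 0.3 18 0 0.0045 -0.001 -1; 2.4 0.3 18 0 0.0045 -0.001 -1; 0 0 0 0 0 0 -1; 0 0 0 0 0 0 -1"
}}

```text
time_s: 29.35
tool_pos: [0.5431, -0.1029, 0.1609]
eef_rot: [[0.864, 0.046, 0.501], [0.04, -0.999, 0.022], [0.501, 0.001, -0.865]]
ft_force: [1.0, 0.1, -1.4]
opening: 0.0556
```

Run:
```python
from h import *
plan(peg(2)+PZ*.0382,RP,8,-1)
save("scene","s17",(220,110,360,230),5)
```

```text
-0.2 0.2 9.7 -0.0000 -0.0002 0.0004 -1; -0.2 0.2 9.7 -0.0000 -0.0002 0.0004 -1; -0.2 0.2 9.7 -0.0000 -0.0002 0.0004 -1; -0.2 0.2 9.7 -0.0000 -0.0002 0.0004 -1; -0.2 0.2 9.7 -0.0000 -0.0002 0.0004 -1; -0.2 0.2 9.7 -0.0000 -0.0002 0.0004 -1; -0.2 0.2 9.7 -0.0000 -0.0002 0.0004 -1; -0.2 0.2 9.7 -0.0000 -0.0002 0.0004 -1
len 0.077 ang 0.2
```

View pics/s17.png

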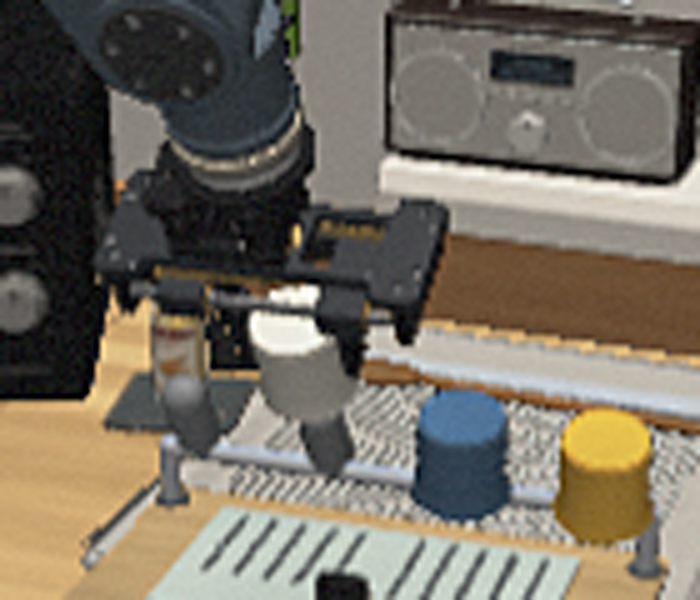

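Aligned, with the mouth at (310,400) over the peg at (327,445). Inserting.

{"name": "step_arm", "arguments": {
  "targets": "-1 0.5 10 0 0 0.001 -1; -0.5 0.5 10 0 0 0.001 -1; 0 0 10 0 0 0 -1; 0 0 10 0 0 0 -1; 0 0 10 0 0 0 -1; 0 0 10 0 0 0 -1; 0 0 9 0 0 0 -1; 0 0 0 0 0 0 -1"
}}

```text
time_s: 30.2
tool_pos: [0.5774, -0.1041, 0.1014]
eef_rot: [[0.863, 0.042, 0.503], [0.037, -0.999, 0.019], [0.503, 0.002, -0.864]]
ft_force: [0.4, -0.4, -1.3]
opening: 0.056
```

{"name": "step_arm", "arguments": {
  "targets": "0 0 3 0 0 0 -1; 0 0 2 0 0 0 -1; 0 0 1.5 0 0 0 -1; 0 0 0 0 0 0 -1; 0 0 0 0 0 0 -1"
}}

```text
time_s: 30.7
tool_pos: [0.5806, -0.1043, 0.0958]
eef_rot: [[0.863, 0.042, 0.503], [0.037, -0.999, 0.019], [0.503, 0.002, -0.864]]
ft_force: [-0.6, -0.8, -1.9]
opening: 0.056
```

{"name": "step_arm", "arguments": {
  "targets": "0 0 1 0 0 0 -1; 0 0 1 0 0 0 -1; 0 0 1 0 0 0 -1; 0 0 0 0 0 0 -1; 0 0 0 0 0 0 -1"
}}

```text
time_s: 31.2
tool_pos: [0.5817, -0.1043, 0.0938]
eef_rot: [[0.863, 0.041, 0.504], [0.037, -0.999, 0.019], [0.504, 0.003, -0.864]]
ft_force: [-5.1, -0.8, 6.2]
opening: 0.0558
```

{"name": "step_arm", "arguments": {
  "targets": "0 0 1 0 0 0 -1; 0 0 0 0 0 0 -1; 0 0 -0.5 0 0 0 0.5; 0 0 0 0 0 0 0.5; 0 0 0 0 0 0 0.5; 0 0 0 0 0 0 0.5; 0 0 -10 0 0 0 0.5; 0 0 -25 0 0 0 0.5"
}}

```text
time_s: 32.0
tool_pos: [0.5647, -0.1047, 0.1215]
eef_rot: [[0.864, 0.042, 0.501], [0.036, -0.999, 0.021], [0.501, 0.0, -0.865]]
ft_force: [-1.3, -0.4, -0.8]
opening: 0.0652
```

{"name": "step_arm", "arguments": {
  "targets": "0 0 -35 0 0 0 0.5; 0 0 -40 0 0 0 0.5; 0 0 0 0 0 0 0.5; 0 0 0 0 0 0 0.5"
}}

```text
time_s: 32.4
tool_pos: [0.5274, -0.1066, 0.1885]
eef_rot: [[0.862, 0.041, 0.505], [0.037, -0.999, 0.018], [0.505, 0.003, -0.863]]
ft_force: [-0.7, 0.1, -0.0]
opening: 0.0653
```

Run:
```python
from h import *
save("scene","s18",(160,110,360,260),4);save("top","t18",(150,170,350,300))
plan([.565,.229,.19],R_down(2.45),14,.6)
```

```text
3.3 -23.8 1.6 0.0001 -0.0376 -0.0001 0.6; 3.4 -23.8 1.5 0.0001 -0.0376 -0.0001 0.6; 3.4 -23.8 1.4 0.0001 -0.0376 -0.0001 0.6; 3.5 -23.8 1.3 0.0001 -0.0376 -0.0001 0.6; 3.5 -23.8 1.1 0.0001 -0.0376 -0.0001 0.6; 3.6 -23.8 1.0 0.0001 -0.0376 -0.0001 0.6; 3.6 -23.8 0.9 0.0001 -0.0376 -0.0001 0.6; 3.6 -23.8 0.7 0.0001 -0.0376 -0.0001 0.6; 3.7 -23.8 0.6 0.0001 -0.0376 -0.0001 0.6; 3.7 -23.8 0.5 0.0001 -0.0376 -0.0001 0.6; 3.7 -23.8 0.3 0.0001 -0.0376 -0.0001 0.6; 3.7 -23.8 0.2 0.0001 -0.0376 -0.0001 0.6; 3.7 -23.8 0.1 0.0001 -0.0376 -0.0001 0.6; 3.7 -23.8 -0.1 0.0001 -0.0376 -0.0001 0.6
len 0.337 ang 30.2
```

View pics/s18.png

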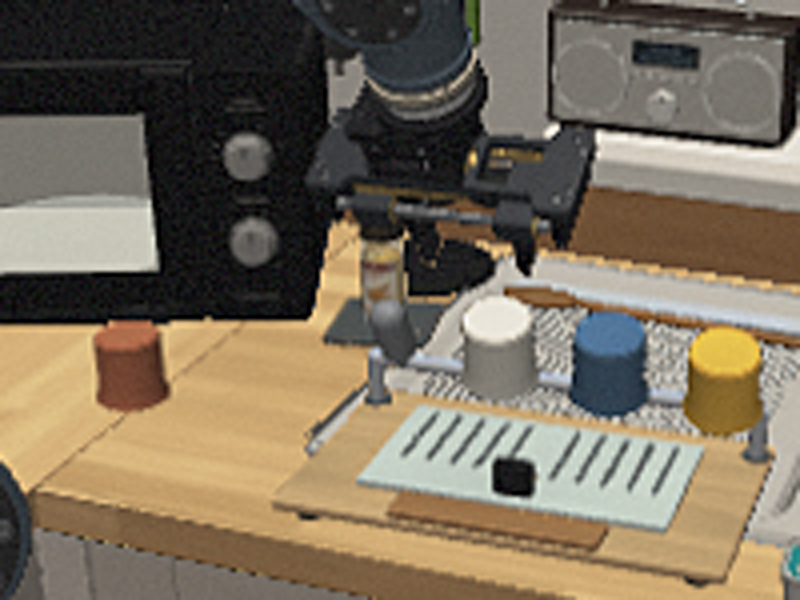

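View pics/t18.png

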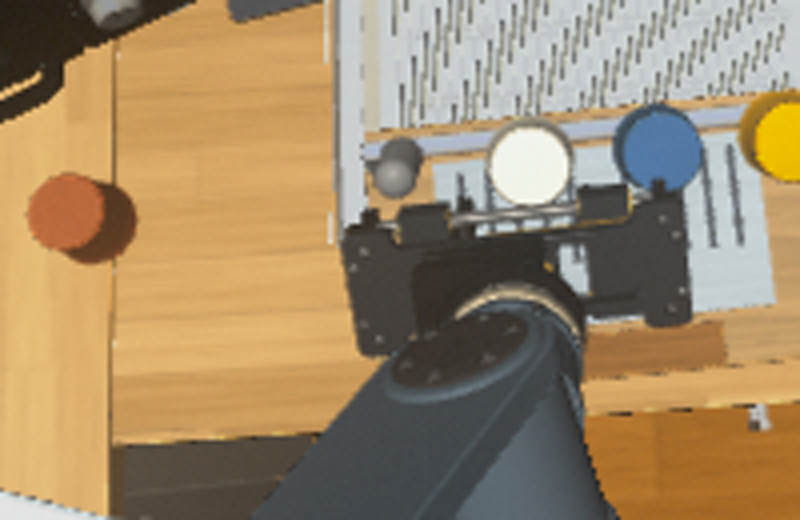

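White is hung on peg_2, and terracotta is still at (66,211). Before grasping near the microwave I'll check its clearance.

Run:
```python
from h import *
np.set_printoptions(precision=3,suppress=True)
T=lambda p:np.array(p)/4.+[150,170]-0.375
im=vision.capture("top"); save(im,"t19",(0,90,230,260),3)
for z in(.05,.1,.2,.28): print(z,plane("top",T([(62,48),(0,122)]),z)[:,:2].tolist())
```

```text
0.05 [[0.6895202524645075, 0.23872563149492446], [0.6365398697345319, 0.2825387361246037]]
0.1 [[0.6752845813403012, 0.21914716665867204], [0.6247538006887605, 0.2609345276709343]]
0.2 [[0.6468132390918886, 0.17999023698616726], [0.601181662597218, 0.21772611076359574]]
0.28 [[0.6240361652931583, 0.1486646932481633], [0.5823239521239838, 0.1831593772377247]]
```

View pics/t19.png

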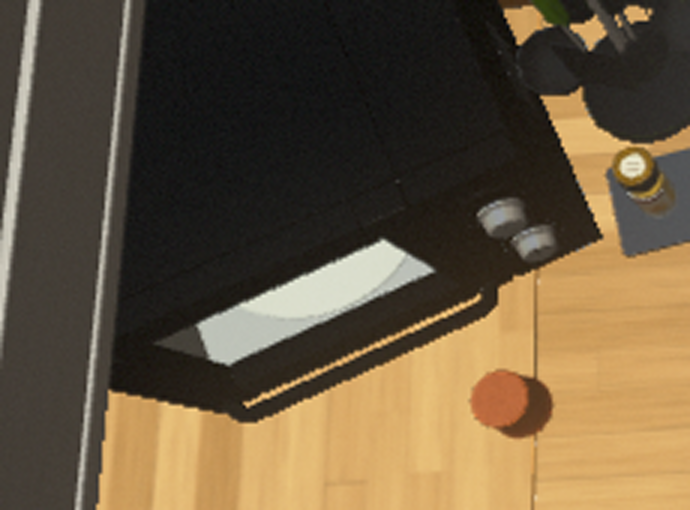

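Run:
```python
from h import *
np.set_printoptions(precision=3,suppress=True)
im=vision.capture("scene"); save(im,"s19",(100,60,260,200),5)
```

```text
(no output)
```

View pics/s19.png

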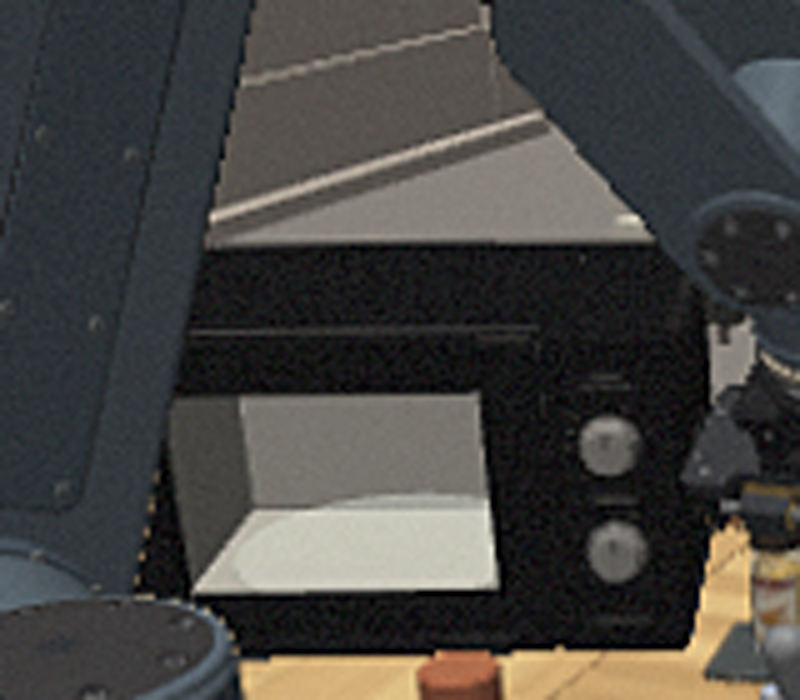

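Run:
```python
from h import *
np.set_printoptions(precision=3,suppress=True)
print("handle R end",tri([(207.6,125.6)],[(163,188)]))
z=tri([(207.6,125.6)],[(163,188)])[0,2]
print("handle L end",plane("top",[(82,229)],z), "near R end", plane("top",[(163,194)],z))
print("R front top corner", plane("top",[(200,169)],.29))
```

```text
handle R end [[0.603 0.159 0.288 0.019]]
handle L end [[0.524 0.329 0.288]] near R end [[0.593 0.15  0.288]]
R front top corner [[0.646 0.065 0.29 ]]
```

Run:
```python
from h import *
np.set_printoptions(precision=3,suppress=True)
# s19 zoom5 offset(100,60): bottom edge of microwave front at (690,648),(240,655)
S=lambda p:np.array(p)/5.+[100,60]-.4
print("bottom edge",plane("scene",S([(690,648),(270,655)]),0.0)[:,:2], "(z=.01)",plane("scene",S([(690,648),(270,655)]),0.01)[:,:2])
# front face vertical plane: where top front edge? knobs & handle by intersect with front plane
P=plane("scene",S([(690,648),(270,655)]),0.0); d=P[1]-P[0]; n=np.array([-d[1],d[0],0]);n/=np.linalg.norm(n); n*=-np.sign(n[0])
print("normal toward robot",n)
for nm,c,uv in[("knob scene","scene",S([(610,447)])),("handle line","scene",S([(540,330)])),("handle L","scene",S([(195,332)])),("handleRtop","top",[(163,188)]),("handleLtop","top",[(82,229)]),("corner top","top",[(200,169)])]:
    o,r=ray(c,uv)
    for off in(0,.04):
        q=P[0]+n*off; t=((q-o)@n)/(r[0]@n); print(nm,off,o+r[0]*t)
```

```text
bottom edge [[0.764 0.164]
 [0.643 0.455]] (z=.01) [[0.744 0.153]
 [0.625 0.44 ]]
normal toward robot [-0.923 -0.385  0.   ]
knob scene 0 [0.745 0.209 0.161]
knob scene 0.04 [0.711 0.188 0.174]
handle line 0 [0.729 0.249 0.248]
handle line 0.04 [0.694 0.227 0.259]
handle L 0 [0.635 0.472 0.25 ]
handle L 0.04 [0.604 0.445 0.261]
handleRtop 0 [ 0.708  0.3   -0.089]
handleRtop 0.04 [0.681 0.26  0.012]
handleLtop 0 [ 0.592  0.576 -0.119]
handleLtop 0.04 [ 0.575  0.513 -0.016]
corner top 0 [ 0.76   0.173 -0.073]
corner top 0.04 [0.729 0.143 0.026]
```

Run:
```python
from h import *
np.set_printoptions(precision=3,suppress=True)
im=cv2.imread("pics/scene0.png"); a=im[90:200,90:250].astype(float); a=np.clip(255*(a/255)**.45,0,255).astype(np.uint8); save(a,"s20",None,5)
im=cv2.imread("pics/top0.png"); a=im[90:260,30:230].astype(float); a=np.clip(255*(a/255)**.45,0,255).astype(np.uint8); save(a,"t20",None,4)
```

```text
(no output)
```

View pics/s20.png

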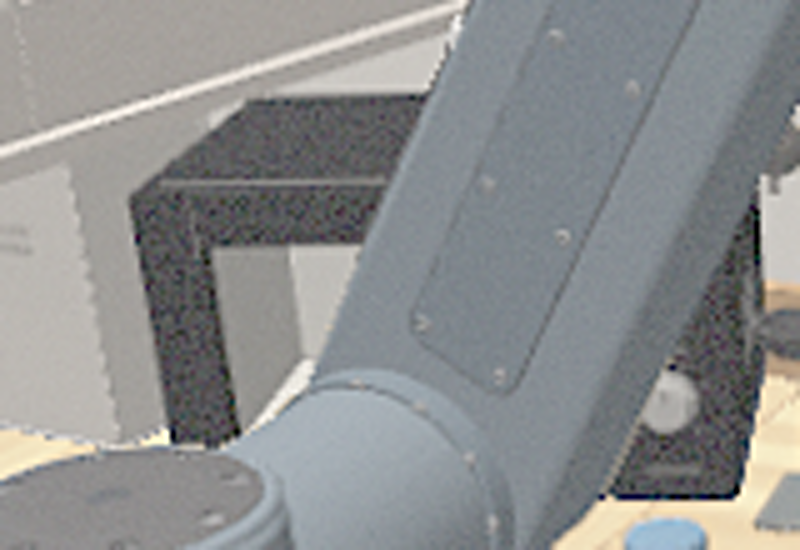

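View pics/t20.png

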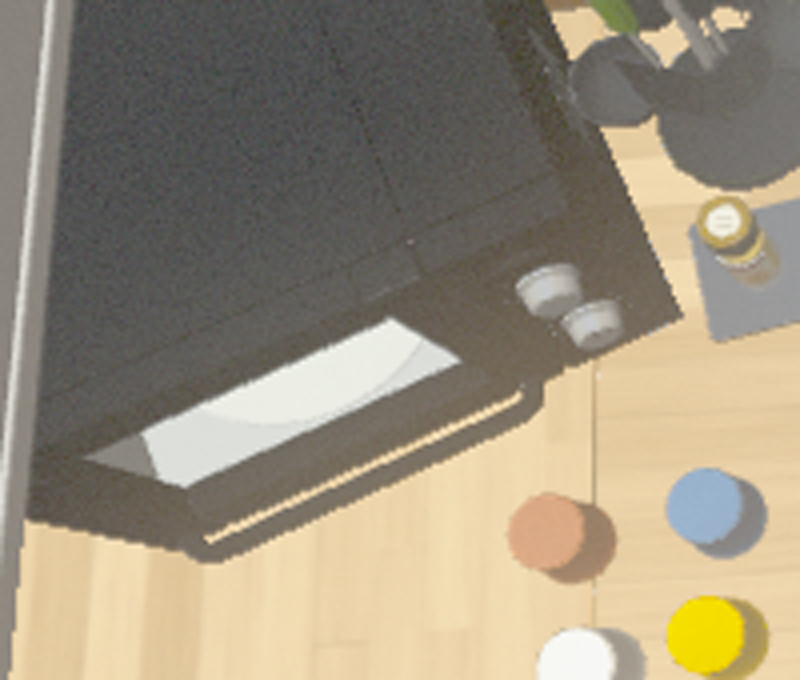

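Run:
```python
from h import *
for z in(.03,.05,.08,.12,.29):
    p=plane("top",[(165,186),(82,227)],z); print(z,p[:,:2].round(3).tolist(),"scene s19 zoom:",((proj("scene",p)-[100,60])*5).round(0).tolist())
```

```text
0.03 [[0.682, 0.247], [0.573, 0.486]] scene s19 zoom: [[532.0, 636.0], [168.0, 646.0]]
0.05 [[0.676, 0.239], [0.57, 0.474]] scene s19 zoom: [[535.0, 615.0], [174.0, 625.0]]
0.08 [[0.668, 0.227], [0.564, 0.455]] scene s19 zoom: [[540.0, 582.0], [183.0, 592.0]]
0.12 [[0.657, 0.211], [0.557, 0.431]] scene s19 zoom: [[546.0, 538.0], [196.0, 547.0]]
0.29 [[0.611, 0.145], [0.528, 0.327]] scene s19 zoom: [[578.0, 326.0], [258.0, 332.0]]
```

Run:
```python
from h import *
for n,b,f in(("scene",(120,90,250,200),6),("top",(60,120,210,240),5)):
    a=np.mean([vision.capture(n).astype(float) for _ in range(15)],0); x0,y0,x1,y1=b; a=a[y0:y1,x0:x1]; a=np.clip(a*4,0,255).astype(np.uint8); save(a,n[0]+"21",None,f)
```

```text
(no output)
```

View pics/s21.png

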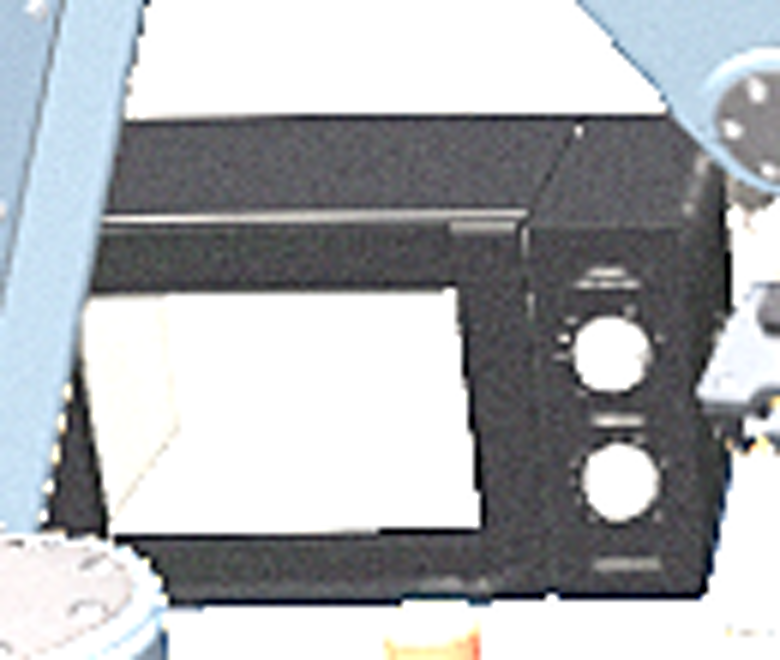

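View pics/t21.png

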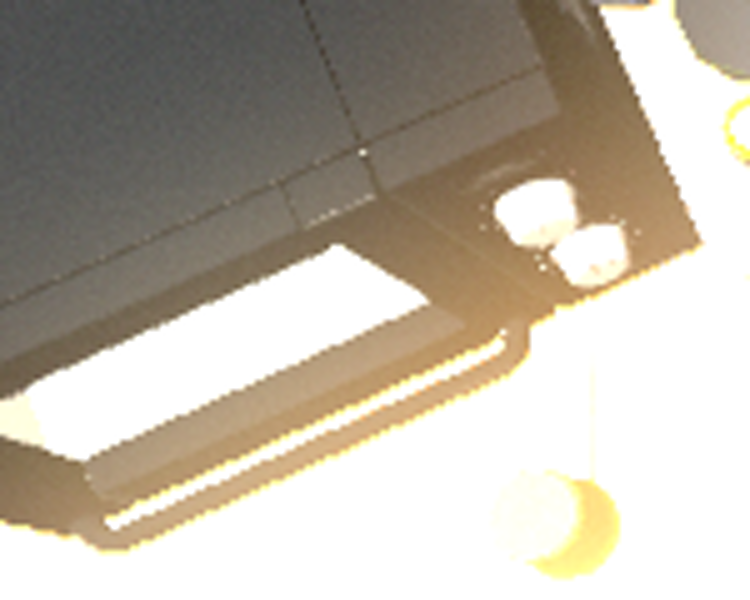

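The microwave's handle is low (scene (470,580)) and more than 10 cm from the terracotta cup, so clearance is fine. Going to terracotta.

{"name": "step_arm", "arguments": {
  "targets": "3.3 -24 1 0 -0.037 0 0.6; 3.4 -24 1 0 -0.037 0 0.6; 3.4 -24 1 0 -0.037 0 0.6; 3.5 -24 1 0 -0.038 0 0.6; 3.5 -24 1 0 -0.038 0 0.6; 3.6 -24 1 0 -0.038 0 0.6; 3.6 -24 1 0 -0.038 0 0.6; 3.6 -24 1 0 -0.038 0 0.6"
}}

```text
time_s: 34.9
tool_pos: [0.5475, 0.0869, 0.1906]
eef_rot: [[0.974, 0.042, 0.224], [0.041, -0.999, 0.007], [0.224, 0.002, -0.974]]
ft_force: [0.5, -0.9, -0.2]
opening: 0.0694
```

{"name": "step_arm", "arguments": {
  "targets": "3.7 -24 1 0 -0.038 0 0.6; 3.7 -24 0 0 -0.038 0 0.6; 3.7 -24 0 0 -0.038 0 0.6; 3.7 -24 0 0 -0.038 0 0.6; 3.7 -24 0 0 -0.038 0 0.6; 3.7 -24 0 0 -0.037 0 0.6; 0 0 0 0 0 0 0.6; 0 0 0 0 0 0 0.6"
}}

```text
time_s: 35.7
tool_pos: [0.5633, 0.2307, 0.1917]
eef_rot: [[0.999, 0.043, 0.0], [0.043, -0.999, -0.002], [0.0, 0.002, -1.0]]
ft_force: [-0.3, 0.5, 0.5]
opening: 0.0693
```

Run:
```python
from h import *
plan([.565,.229,.1],R_down(2.45),4,.6)
save("scene","s22",(140,90,340,240),4);save("top","t22",(100,170,300,300),4)
```

```text
0.4 0.4 22.9 0.0006 -0.0000 0.0001 0.6; 0.4 0.4 22.9 0.0006 -0.0000 0.0001 0.6; 0.4 0.4 22.9 0.0006 -0.0000 0.0001 0.6; 0.4 0.4 22.9 0.0006 -0.0000 0.0001 0.6
len 0.092 ang 0.1
```

View pics/s22.png

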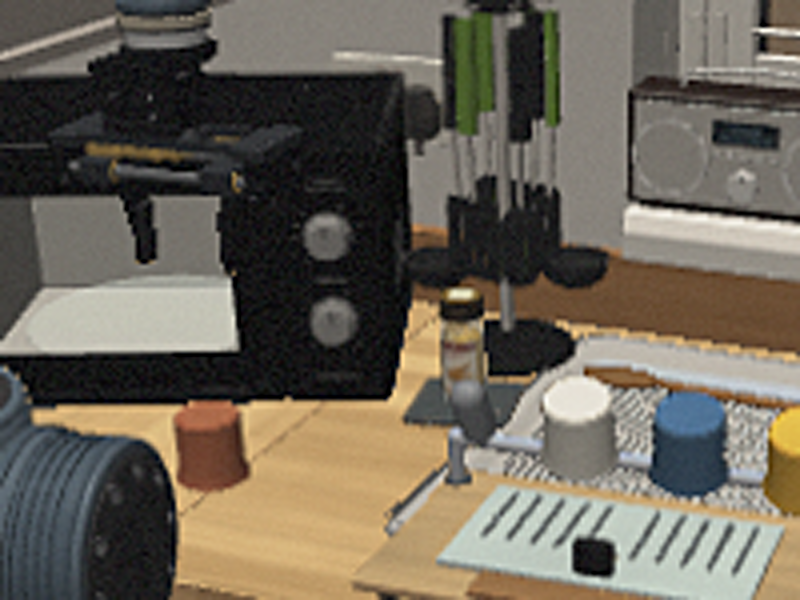

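View pics/t22.png

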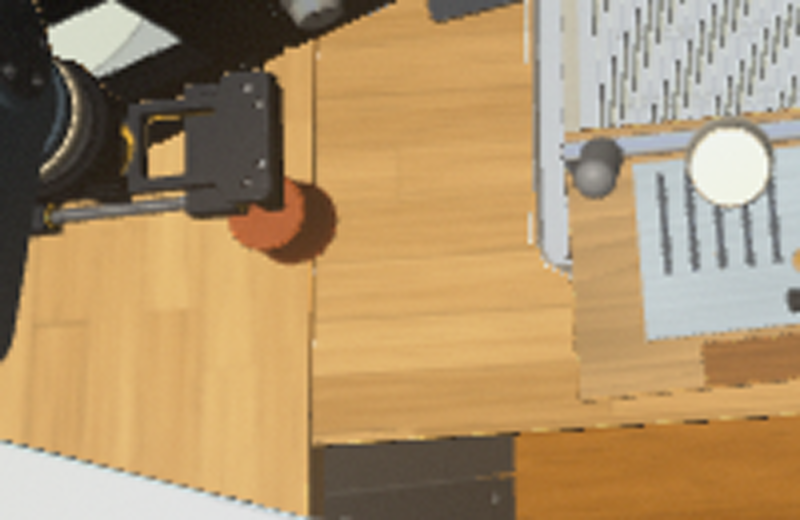

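Terracotta is still at (266,212), as measured. Descending and gripping.

{"name": "step_arm", "arguments": {
  "targets": "1 1 30 0.002 0 0 0.6; 0 0 30 0 0 0 0.6; 0 0 30 0 0 0 0.6; 0 0.5 30 0 0 0 0.6; 0 0 30 0 0 0 0.6; 0 0 19 0 0 0 0.6; 0 0 0 0 0 0 0.6; 0 0 0 0 0 0 0.6"
}}

```text
time_s: 36.6
tool_pos: [0.5649, 0.2283, 0.0235]
eef_rot: [[0.999, 0.041, 0.001], [0.041, -0.999, 0.0], [0.001, -0.0, -1.0]]
ft_force: [0.3, 0.2, 0.8]
opening: 0.0694
```

{"name": "step_arm", "arguments": {
  "targets": "0 0 0 0 0 0 -1; 0 0 0 0 0 0 -1; 0 0 0 0 0 0 -1; 0 0 0 0 0 0 -1; 0 0 0 0 0 0 -1"
}}

```text
time_s: 37.1
tool_pos: [0.5661, 0.2295, 0.0248]
eef_rot: [[0.999, 0.042, 0.004], [0.042, -0.999, 0.001], [0.004, -0.001, -1.0]]
ft_force: [-0.7, 0.4, 7.6]
opening: 0.0546
```

{"name": "step_arm", "arguments": {
  "targets": "0 0 -10 0 0 0 -1; 0 0 -30 0 0 0 -1; 0 0 -40 0 0 0 -1; 0 0 -40 0 0 0 -1; 0 0 -40 0 0 0 -1; 0 0 0 0 0 0 -1"
}}

```text
time_s: 37.7
tool_pos: [0.5686, 0.2299, 0.1898]
eef_rot: [[0.999, 0.042, 0.013], [0.042, -0.999, 0.003], [0.014, -0.002, -1.0]]
ft_force: [1.7, 0.3, -0.7]
opening: 0.0546
```

Run:
```python
from h import *
plan(peg(1)+PZ*.17,RP,12,-1)
save("scene","s23",(140,90,340,240),4)
```

```text
-5.7 20.2 -1.6 -0.0002 0.0425 -0.0001 -1; -5.6 20.2 -1.8 -0.0002 0.0425 -0.0001 -1; -5.5 20.2 -2.0 -0.0002 0.0425 -0.0001 -1; -5.4 20.2 -2.3 -0.0002 0.0425 -0.0001 -1; -5.3 20.2 -2.5 -0.0002 0.0425 -0.0001 -1; -5.2 20.2 -2.7 -0.0002 0.0425 -0.0001 -1; -5.1 20.2 -2.9 -0.0002 0.0425 -0.0001 -1; -5.0 20.2 -3.1 -0.0002 0.0425 -0.0001 -1; -4.8 20.2 -3.3 -0.0002 0.0425 -0.0001 -1; -4.7 20.2 -3.5 -0.0002 0.0425 -0.0001 -1; -4.5 20.2 -3.7 -0.0002 0.0425 -0.0001 -1; -4.4 20.2 -3.9 -0.0002 0.0425 -0.0001 -1
len 0.253 ang 29.2
```

View pics/s23.png

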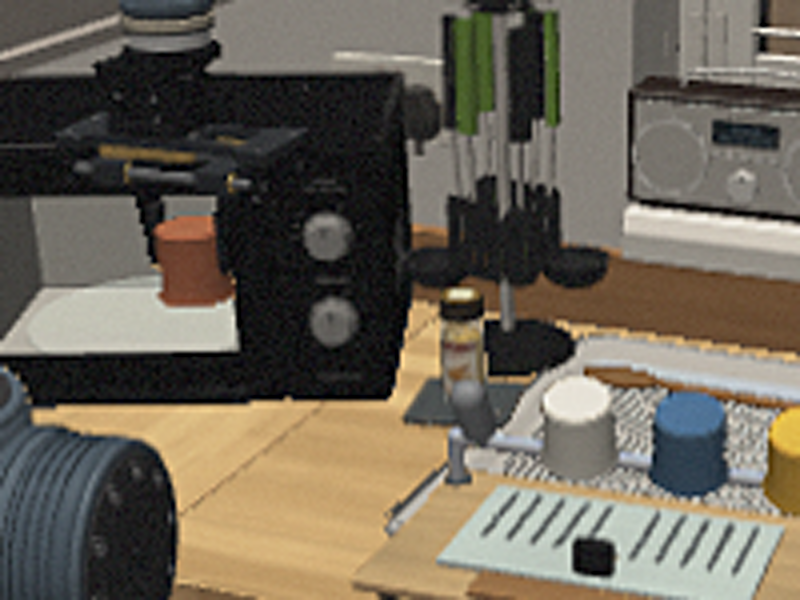

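Terracotta is held, with the mouth about 24 mm past the TCP. Carrying it to peg_1.

{"name": "step_arm", "arguments": {
  "targets": "-5.7 20 -2 0 0.042 0 -1; -5.6 20 -2 0 0.042 0 -1; -5.5 20 -2.3 0 0.042 0 -1; -5.4 20 -2.5 0 0.042 0 -1; -5.3 20 -2.5 0 0.042 0 -1; -5.2 20 -3 0 0.042 0 -1; -5 20 -3 0 0.042 0 -1; -5 20 -3 0 0.043 0 -1"
}}

```text
time_s: 38.55
tool_pos: [0.524, 0.0667, 0.1954]
eef_rot: [[0.944, 0.042, 0.328], [0.04, -0.999, 0.014], [0.329, -0.0, -0.944]]
ft_force: [0.1, 0.4, -1.7]
opening: 0.0542
```

{"name": "step_arm", "arguments": {
  "targets": "-4.8 20 -3.3 0 0.043 0 -1; -4.6 20 -3.5 0 0.043 0 -1; -4.5 20 -3.7 0 0.043 0 -1; -4.4 20 -4 0 0.043 0 -1; 0 2 0 0 0 0 -1; 0 0 0 0 0 0 -1; 0 0 0 0 0 0 -1"
}}

```text
time_s: 39.25
tool_pos: [0.5081, -0.0106, 0.2024]
eef_rot: [[0.877, 0.044, 0.479], [0.037, -0.999, 0.023], [0.479, -0.002, -0.878]]
ft_force: [-0.8, -0.8, -1.4]
opening: 0.0542
```

Run:
```python
from h import *
plan(peg(1)+PZ*.115,RP,3,-1)
```

```text
1.9 1.7 17.3 -0.0009 0.0079 -0.0001 -1; 1.8 1.7 17.3 -0.0009 0.0079 -0.0001 -1; 1.7 1.7 17.3 -0.0009 0.0079 -0.0001 -1
len 0.053 ang 1.4
```

{"name": "step_arm", "arguments": {
  "targets": "1.9 1.7 17 -0.001 0.008 0 -1; 1.8 1.7 17 -0.001 0.008 0 -1; 1.7 1.7 17 -0.001 0.008 0 -1; 0 0 0 0 0 0 -1; 0 0 0 0 0 0 -1"
}}

```text
time_s: 39.75
tool_pos: [0.5379, -0.014, 0.1607]
eef_rot: [[0.865, 0.043, 0.5], [0.037, -0.999, 0.022], [0.501, 0.0, -0.866]]
ft_force: [0.4, -0.1, -1.2]
opening: 0.0543
```

Run:
```python
from h import *
plan(peg(1)+PZ*.039,RP,8,-1)
save("scene","s24",(200,110,340,230),5);save("top","t24",(200,170,340,290),5)
```

```text
-0.0 0.1 9.6 -0.0000 -0.0001 0.0001 -1; -0.0 0.1 9.6 -0.0000 -0.0001 0.0001 -1; -0.0 0.1 9.6 -0.0000 -0.0001 0.0001 -1; -0.0 0.1 9.6 -0.0000 -0.0001 0.0001 -1; -0.0 0.1 9.6 -0.0000 -0.0001 0.0001 -1; -0.0 0.1 9.6 -0.0000 -0.0001 0.0001 -1; -0.0 0.1 9.6 -0.0000 -0.0001 0.0001 -1; -0.0 0.1 9.6 -0.0000 -0.0001 0.0001 -1
len 0.077 ang 0.0
```

View pics/s24.png

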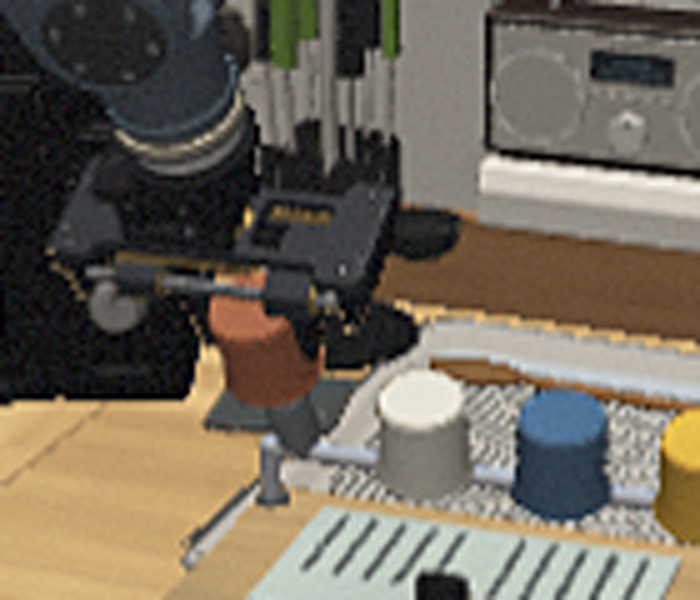

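View pics/t24.png

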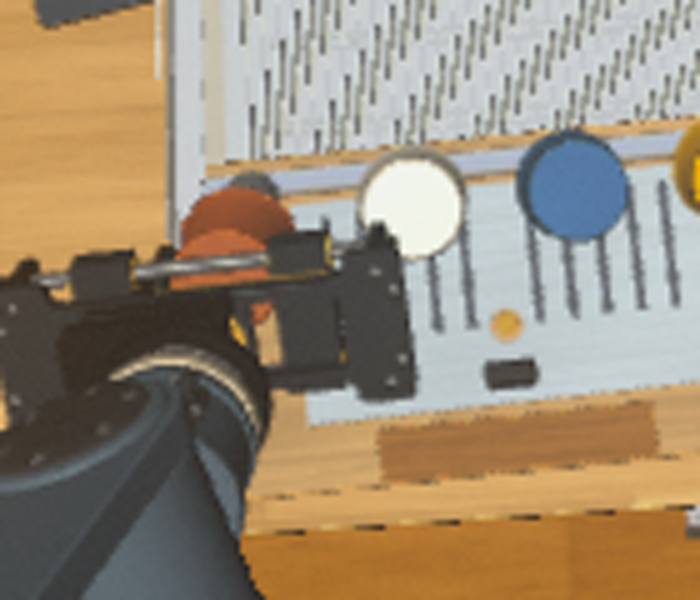

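Aligned with peg_1 (295,420). Inserting.

{"name": "step_arm", "arguments": {
  "targets": "0 0.5 10 0 0 0 -1; 0 0.5 10 0 0 0 -1; 0 0 10 0 0 0 -1; 0 0 10 0 0 0 -1; 0 0 10 0 0 0 -1; 0 0 10 0 0 0 -1; 0 0 8 0 0 0 -1; 0 0 0 0 0 0 -1"
}}

```text
time_s: 40.65
tool_pos: [0.5724, -0.0146, 0.1023]
eef_rot: [[0.864, 0.041, 0.502], [0.036, -0.999, 0.02], [0.502, 0.001, -0.865]]
ft_force: [-0.7, 0.1, -1.2]
opening: 0.0542
```

{"name": "step_arm", "arguments": {
  "targets": "0 0 3 0 0 0 -1; 0 0 2 0 0 0 -1; 0 0 1.5 0 0 0 -1; 0 0 0 0 0 0 -1; 0 0 0 0 0 0 -1"
}}

```text
time_s: 41.15
tool_pos: [0.5752, -0.0145, 0.0966]
eef_rot: [[0.864, 0.041, 0.501], [0.036, -0.999, 0.02], [0.502, 0.001, -0.865]]
ft_force: [-1.2, 0.0, -1.6]
opening: 0.0547
```

{"name": "step_arm", "arguments": {
  "targets": "0 0 1 0 0 0 -1; 0 0 1 0 0 0 -1; 0 0 0 0 0 0 -1; 0 0 0 0 0 0 -1"
}}

```text
time_s: 41.55
tool_pos: [0.5763, -0.0145, 0.0948]
eef_rot: [[0.864, 0.041, 0.501], [0.036, -0.999, 0.02], [0.502, 0.001, -0.865]]
ft_force: [-1.2, 0.1, 0.6]
opening: 0.0545
```

{"name": "step_arm", "arguments": {
  "targets": "0 0 1 0 0 0 -1; 0 0 1 0 0 0 -1; 0 0 0 0 0 0 -1; 0 0 0 0 0 0 -1"
}}

```text
time_s: 41.95
tool_pos: [0.5764, -0.0145, 0.0947]
eef_rot: [[0.864, 0.041, 0.502], [0.036, -0.999, 0.019], [0.503, 0.002, -0.864]]
ft_force: [-9.6, -1.4, 16.8]
opening: 0.0544
```

Firm contact at about 19 N. Releasing and retracting well clear.

{"name": "step_arm", "arguments": {
  "targets": "0 0 -1 0 0 0 0.5; 0 0 0 0 0 0 0.5; 0 0 0 0 0 0 0.5; 0 0 0 0 0 0 0.5; 0 0 -10 0 0 0 0.5; 0 0 -25 0 0 0 0.5; 0 0 -35 0 0 0 0.5; 0 0 -40 0 0 0 0.5"
}}

```text
time_s: 42.75
tool_pos: [0.5338, -0.015, 0.1708]
eef_rot: [[0.863, 0.045, 0.503], [0.036, -0.999, 0.026], [0.503, -0.004, -0.864]]
ft_force: [-0.5, 0.3, 0.2]
opening: 0.0654
```

{"name": "step_arm", "arguments": {
  "targets": "0 -10 -35 0 -0.05 0 0.5; 0 -30 -20 0 -0.05 0 0.5; 0 -40 0 0 -0.05 0 0.5; 0 -40 0 0 -0.05 0 0.5; 0 -40 0 0 -0.05 0 0.5; 0 -40 0 0 0 0 0.5; 0 0 0 0 0 0 0.5; 0 0 0 0 0 0 0.5"
}}

```text
time_s: 43.55
tool_pos: [0.514, 0.1494, 0.1985]
eef_rot: [[0.933, 0.064, 0.354], [0.05, -0.998, 0.047], [0.356, -0.026, -0.934]]
ft_force: [-0.0, -0.6, -0.0]
opening: 0.0654
```

```bash
python3 - <<'E'
from h import *
save("scene","s25",(220,120,380,240),5);save("top","t25",(200,170,360,290),5); cv2.imwrite("pics/t25f.png",vision.capture("top"));cv2.imwrite("pics/s25f.png",vision.capture("scene"))
E
python3 yawchk.py pics/t25f.png
```

```text
plate back yaw 2.72 mid [ 0.5995 -0.1451]
plate front yaw 2.79 mid [ 0.4649 -0.13  ]
plate left yaw 2.10 mid [ 0.5222 -0.0299]
plate right yaw 2.86 mid [ 0.5341 -0.2703]
ledge back yaw 2.51 mid [ 0.4635 -0.1573]
ledge front yaw 1.84 mid [ 0.4267 -0.1646]
deck left yaw 3.24 mid [0.4967 0.021 ]
```

View pics/s25.png

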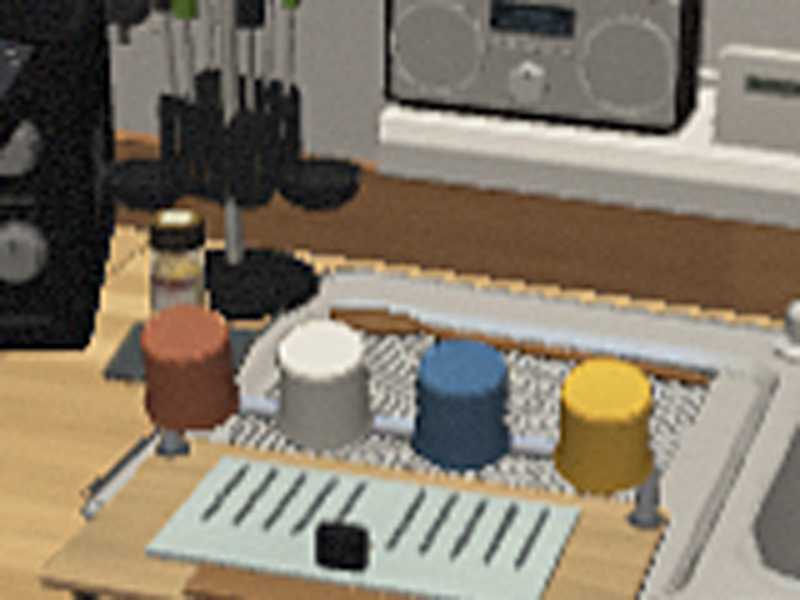

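View pics/t25.png

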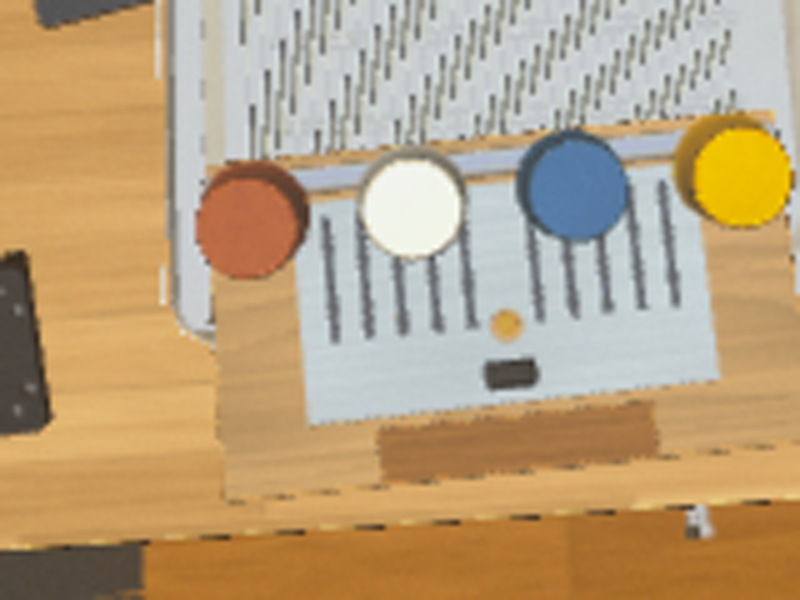

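View pics/t25f.png

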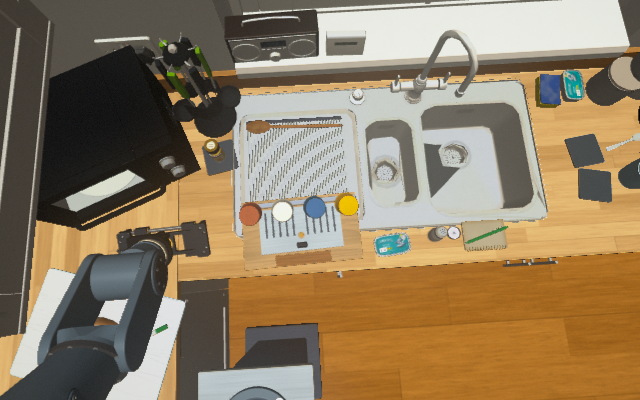

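All four cups are hung. I'll check how far on they are by comparing predicted foot centres with the picture.

Run:
```python
from h import *
for i in range(1,5):
    p=peg(i)+PZ*.075
    print(i,"top zoom",((proj("top",p)[0]-[200,170])*5+2).round(0),"scene zoom",((proj("scene",p)[0]-[220,120])*5+2).round(0))
```

```text
1 top zoom [240. 233.] scene zoom [181. 332.]
2 top zoom [407. 216.] scene zoom [317. 350.]
3 top zoom [573. 198.] scene zoom [459. 369.]
4 top zoom [739. 181.] scene zoom [604. 388.]
```

Observed foot centres are within about 1–2 px (roughly 2–4 mm) of the predictions for all four. The small shift fits the cups settling slightly more upright on their pegs. Handing in.

Run:
```python
from bench import arm
print(arm.sign_off())
```

```text
the job is handed in; nothing more can be done
None
```

The job is done and handed in at about 44 s of the 210 s allowed: the drip plate is seated over the pin, and all four cups are hung mouth-down on their own pegs.

- **Plate:** I moved it by its tab until the hole met the pin, partly held clear of the ledge rather than slid all the way. I lowered it while still gripped; it met the deck 7.0 mm down, as expected, and I let go before touching any cup. Brass shows in the hole. Its yaw is about 2.7° in the final picture, against roughly 2.4° for the drainer. My drainer edge readings were noisy (1.8–3.2°), so "square" is good to about a degree.
- **Cups:** Yellow is on peg_4, blue on peg_3, white on peg_2 and terracotta on peg_1. I pushed each one on until the peg tip met the floor, with 8–19 N on the wrist, and then released it. In the last pictures the cup feet are within about 2–4 mm of where fully seated cups should be. The offset fits the cups tipping slightly more upright.
- **Surroundings:** I saw no cup knocked aside during the run. The tin, shaker, tea light and spice jar look unmoved to the eye in the last top view; I did not measure them. The gripper was clear of everything at hand-in.

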